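# Turn a flatted bar in its V-blocks and clamp it down

## Robot

A 6-joint arm with a two-finger parallel gripper is mounted at the origin on the work surface; the furniture and walls round the work are solid. World frame = base frame: x ahead of the robot, y to its left, z up, the work surface at z = 0. Lengths are in m, angles in degrees, forces in N, time in s.
With the tool pointing down it reaches from about 0.25 to 0.725 m from the base axis. Payload 9.7 kg.
Tool frame: the origin (TCP) lies midway between the tips of the shut fingers; the grasp point (between the pads) lies 19 mm behind it; z points along the fingers, y is the direction in which the jaws open and shut (so a half turn about z gives the same grasp; the last joint's range is limited). The gripper opens to 85 mm and grips with 20 to 120 N. Pads are 22 mm wide; open, the fingers measure 114 mm over their backs; the gripper's body (76 mm by 85 mm) begins 54 mm behind the grasp point. The pads swing forward as they close: fully open they stand 13 mm farther back than shut.
Start: joints at [63.942, 4.979, 10.078, 95.1, 0, 90], TCP at [0.242, 0.494, 0.231] pointing down, gripper open.
Joint ranges: [-179.16, 179.16], [-48.56, 103.87], [-65.8, 70.77], [-126.05, 130.52], [-82.76, 87.17], [-180, 180]. Speed limits (degrees/s): [127.2, 127.2, 147.25, 180, 180, 180].

## Interface

Orientations are given as [roll, pitch, yaw] about the fixed x, y, z axes, in that order (R = Rz(yaw) Ry(pitch) Rx(roll)).
In Python, from workcell import bot, camera, recognise gives the robot as it stands. The module is installed in compiled form; this text tells all that it offers.
- The arm moves only by the tool apply_moves, never from a script. Its argument "targets" is one flat list of numbers, 7 for each row, row after row: the shift along the world's x, y, z in units of 30 mm (1.0 is 30 mm), then the turn, a rotation vector about the world's x, y, z in units of 6 degrees (1.0 is 6 degrees), then the opening, from 0 (shut) to 1 (fully open). A call has 1 to 5 rows; each row is the pose to reach, as a shift and turn from the pose commanded when the call began; what a row does not reach only later rows make up. A row lasts 1/10 s, in which the tool goes at most 50 mm and 8.59 degrees, less where a joint would pass 70% of its speed; a pose out of reach is approached as far as the arm can. A call with a gripper value outside its range is refused whole. The fingers move at their own pace and stop on an object; "newtons" is the grip in N (left out, the last holds). Time passes only in rows, so rows that repeat a pose let the fingers close. It gives the time, the measured TCP pose, the force and the opening at its end, in the units of the state.
- bot.get_obs(): the state, without advancing time (a new reading comes with each control period).
- camera(name): name is "side" or "top" or "wrist"; returns a dict with "img" (400x640x3 uint8, red, green, blue), "intrinsics" (3x3 intrinsics, pixels), "origin" and "rotation" of the camera in the world. Camera axes: x right, y up, looking along -z (the intrinsics and any distortion apply to the point x, -y, -z); pixel columns grow to the right and rows downward; lengths in m; the calibration is good to about 2 mm. A picture is of the moment at which its call begins. There is no depth.
- bot.job_done(): hands the job in, once; it reports no verdict.
Trained networks look in the newest picture that a camera, given by its name, has taken for a name from the list of things; names that differ only in an ending like _2 or _b are one class to them, and where a whole thing is asked for, a point or a joint stands for the part that bears it (a point fixed in the world has none). Each returns a list of dicts, best first, with "conf" (0 to 1); they miss things now and then, are a little off and sometimes report something else, mostly with a low value. They report only what shows in the picture. A call takes as long as a camera call.
- recognise(query, camera): "box" ([left, top, right, bottom] in pixels, round what is visible of it).
The state is a dict: "time": time; "q": joint angles; "qd": joint speeds; "joint_efforts": joint torques, N m; "ee_pos": TCP position; "tcp_rot": TCP orientation; "wrist_force": force on the tool from outside, world axes, zero at the start; "torque": the same for the moment, N m; "opening": finger opening in m.
Only numpy, scipy, OpenCV 4.12 (cv2) and the standard library are available. Lean on these libraries where they do the work, as an engineer would, in place of code of your own. Each camera call takes 0.05 s, during which the arm holds its last target.

## Task

The round bar lies in a pair of V-blocks with its two milled flats facing the wrong way. Turn the bar where it lies, without taking it out of the V-blocks, until either flat faces straight up, then fold the hinged hold-down strap over so that its foot sits square on that flat, and let go of everything. Leave the wire spool, the heat sink and the screwdriver where they are.

Things in the scene. Friction and masses are not known exactly. Their poses are not given: they have to be found in the camera images.
- cradle: Fixed stand: grey base, two steel 90-degree V-blocks. Origin: underside, below the bar's middle. x: across the bar, away from the strap's hinge; y: along the bar; z: up. V-blocks at |y| 22 to 40 mm, |x| up to 36, tops z 108. Seated bar: axis x 0, z 110. Hinge cheeks at x -46 to -66, |y| up to 18, up to z 148. A ball vise, 200 mm high, stands by the end nearer the robot, on the hinge side
- bar_mid (a point): Middle of the plain metal bar, on its axis: 180 mm long, diameter 40, about 0.5 kg. y: along the bar. z: square to its two opposite flats, 12 mm from the axis, 40 mm long (between the V-blocks), 32 wide, two dark holes each. Round ends stick out 40 to 90 mm from the middle: grip there, best the end farther from the robot (cradle's -y side). Friction holds it at any angle
- strap (a joint): Hinge of the dark hold-down strap, rad. 0: level, foot (20 x 18 mm, 18 mm below the hinge axis) flat on an upward flat of the bar; 1.57: upright; it stops at 2.0. It stays where left (friction, about 1.5 N at the end moves it). It starts open, 1.3 to 1.9
- strap_end (a point): Near the free end of the strap, at mid-thickness, 115 mm from the hinge. The strap is 18 mm wide and 10 mm thick, its x axis points along it from the hinge. The hinge axis lies along the cradle's y, at x -56, z 140 mm in the cradle's frame; closed, the strap reaches out along the cradle's +x over the bar
- spool: Bystander: white wire spool standing on its flange, 54 mm diameter, 42 high; origin: centre of the underside
- heat_sink: Bystander: light finned heat sink, 30 x 40 x 22 mm; origin: centre of the underside
- driver: Bystander: screwdriver lying, dark handle, 137 mm long, 21 thick; origin: underside, middle of its length

How it is judged:
By the outcome, as a careful person would: the job done as asked, in the order asked, and still so for the second after the job is handed in, with the robot touching nothing.
It also fails if it takes over 72 s, if anything falls off the work surface, if the arm or the gripper's body presses on something with over 40 N, if the wrist force passes 120 N, or if a joint passes its speed limit or range.

## Working session

There is one attempt and no reset: what is moved stays moved. The work goes in short steps, Python scripts to look and compute and a tool call to move; the robot and the scene stay as the last step left them, time stands still between calls to the robot, and variables do not carry over. Pictures are saved under pics/ and viewed, and the job is handed in when it is done.

Besides the shell and the picture viewer there is one more tool, called as name(argument=value, ...) on one line, values as JSON. apply_moves: Moves the arm, as the interface text tells. Its arguments: {"type":"object","properties":{"targets":{"type":"array"},"newtons":{"type":"number"}},"required":["targets"]}

```bash
mkdir -p pics; python3 - <<'E'
from workcell import bot,camera,recognise
import cv2,json
print(bot.get_obs())
for n in ["side","top","wrist"]:
    c=camera(n); cv2.imwrite(f"pics/{n}0.png",c["img"][:,:,::-1])
    print(n,c["intrinsics"],c["origin"],c["rotation"],[k for k in c])
    for q in ["cradle","bar_mid","strap","strap_end","spool","heat_sink","driver"]:
        r=recognise(q,n); print(q,[(x["box"],round(x["conf"],2)) for x in r[:2]])
E
```

```text
{'time': 0.0, 'q': array([6.39434310e+01, 5.01056571e+00, 1.00349373e+01, 9.50991119e+01,
       1.99641050e-03, 8.99992590e+01]), 'qd': array([-0.01115614,  0.01070984, -0.00937579, -0.09994445, -0.01448922,
        0.0843932 ]), 'joint_efforts': array([ 3.91399866e-03, -5.20391071e+01,  4.64793599e+01,  1.67083705e-02,
        2.33581732e-04,  6.83754067e-07]), 'ee_pos': array([0.24148485, 0.49390175, 0.23059252]), 'tcp_rot': array([-1.79925260e+02, -1.99737542e-03,  1.53944169e+02]), 'wrist_force': array([ 0.25768149, -0.33193165,  0.774435  ]), 'torque': array([-0.02668849,  0.06425533,  0.00036752]), 'opening': 0.08550442185575946}
side [[377.72126726   0.         321.94316004]
 [  0.         377.72126726 199.98221773]
 [  0.           0.           1.        ]] [0.35757898 0.97309374 0.53622896] [  58.93688657    0.74622104 -171.93561244] ['img', 'intrinsics', 'origin', 'rotation']
cradle []
bar_mid [([241.7, 211.7, 334.1, 250.6], 0.71)]
strap [([270.7, 149.3, 284.9, 202.9], 0.75)]
strap_end [([273.7, 148.0, 287.6, 208.5], 0.58), ([339.2, 189.6, 349.3, 205.4], 0.27)]
spool [([34
[... 414 characters left out ...]
.7], 0.97)]
bar_mid [([222.4, 110.9, 284.8, 197.0], 0.7)]
strap [([260.7, 124.2, 283.3, 145.7], 0.76)]
strap_end [([262.7, 124.6, 279.6, 141.9], 0.52)]
spool [([253.7, 209.1, 282.8, 234.7], 0.67)]
heat_sink [([299.8, 234.2, 318.7, 253.3], 0.57)]
driver [([374.4, 180.2, 429.5, 208.9], 0.71)]
wrist [[306.3823781    0.         319.95327376]
 [  0.         306.3823781  198.34561481]
 [  0.           0.           1.        ]] [0.16990665 0.52910613 0.37332018] [-1.83588351e+01 -2.06698119e-02  6.39316521e+01] ['img', 'intrinsics', 'origin', 'rotation']
cradle [([298.9, 322.7, 375.0, 360.7], 0.93)]
bar_mid []
strap []
strap_end []
spool [([254.3, 278.7, 298.7, 326.3], 0.57)]
heat_sink []
driver []
```

View pics/side0.png

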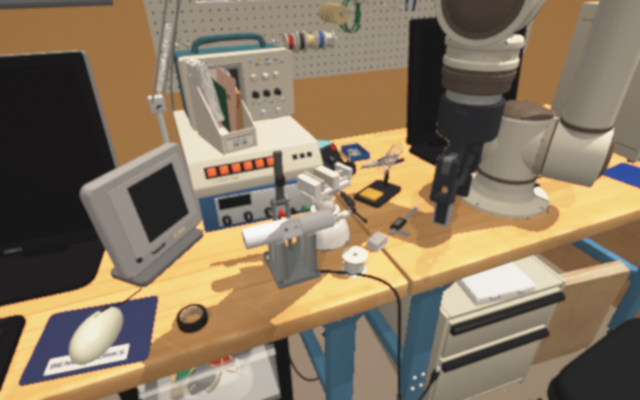

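View pics/top0.png

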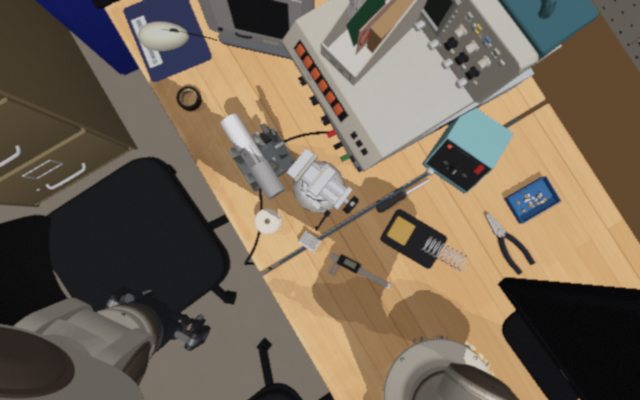

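View pics/wrist0.png

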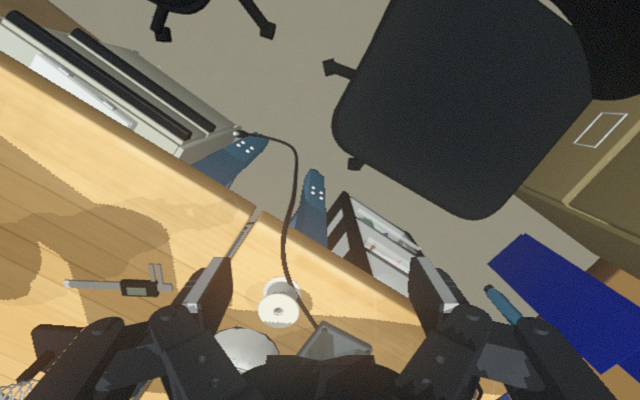

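```bash
python3 - <<'E'
import cv2
a=cv2.imread("pics/top0.png")[90:250,200:340]; cv2.imwrite("pics/top0z.png",cv2.resize(a,None,fx=3.7,fy=3.7,interpolation=cv2.INTER_CUBIC))
a=cv2.imread("pics/side0.png")[130:290,220:400]; cv2.imwrite("pics/side0z.png",cv2.resize(a,None,fx=3.7,fy=3.7,interpolation=cv2.INTER_CUBIC))
E
```

```text
(no output)
```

View pics/top0z.png

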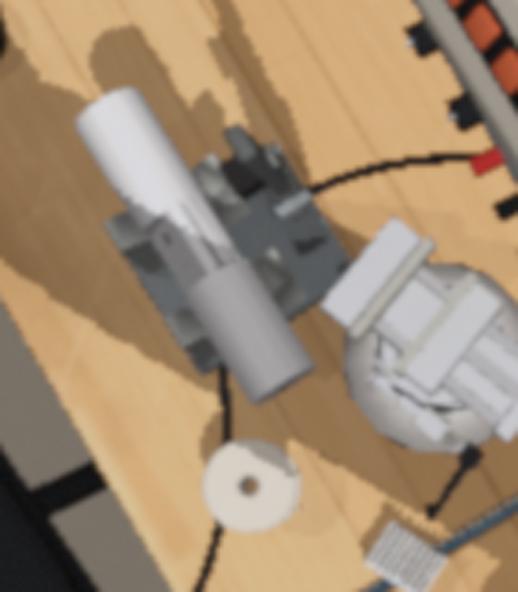

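View pics/side0z.png

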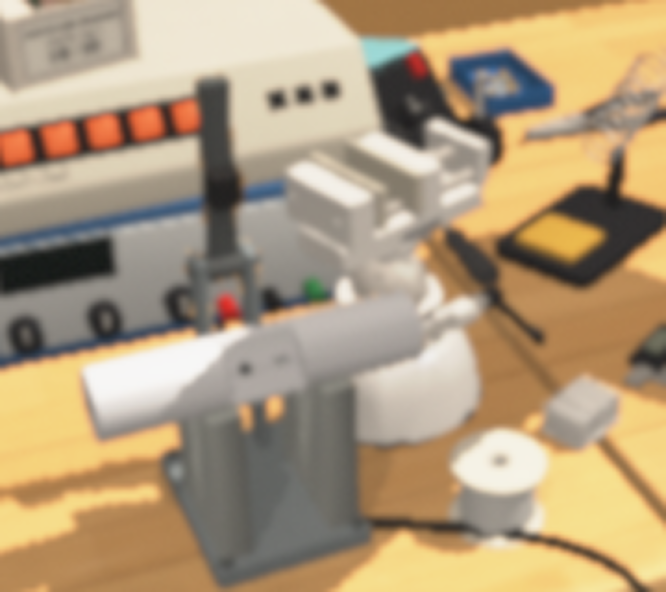

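```bash
cat > h.py <<'E'
import numpy as np,cv2
from scipy.spatial.transform import Rotation as R
from scipy.optimize import least_squares
def RM(r): return R.from_euler('xyz',r,degrees=True).as_matrix()
CAM={}
CAM['side']=(np.array([[377.72126726,0,321.94316004],[0,377.72126726,199.98221773],[0,0,1]]),np.array([0.35757898,0.97309374,0.53622896]),RM([58.93688657,0.74622104,-171.93561244]))
CAM['top']=(np.array([[428.41309464,0,317.35711556],[0,428.41309464,196.52442816],[0,0,1]]),np.array([0.37179166,0.26089887,0.95664559]),RM([3.68702811,-0.35618464,-91.03092747]))
def proj(P,cam):
    K,o,Rm=CAM[cam] if isinstance(cam,str) else (cam["intrinsics"],np.array(cam["origin"]),RM(cam["rotation"]))
    c=(np.atleast_2d(P)-o)@Rm; c=c*[1,-1,-1]; u=c@K.T; return u[:,:2]/u[:,2:]
def cyl(): 
    t=np.linspace(0,2*np.pi,60,endpoint=False)
    return np.vstack([np.c_[.02*np.cos(t),np.full(60,s),.110+.02*np.sin(t)] for s in(-.09,.09)])
def W(p,P): # p = x,y,yaw(rad)
    c,s=np.cos(p[2]),np.sin(p[2]); P=np.atleast_2d(P)
    return np.c_[p[0]+c*P[:,0]-s*P[:,1],p[1]+s*P[:,0]+c*P[:,1],P[:,2]]
E
cat > fit.py <<'E'
from h import *
top=np.array([(90,150),(130,215),(190,305),(225,355),(160,130),(215,215),(250,270),(295,345),(78,122),(86,106),(105,93),(130,90),(262,403),(290,390),(312,372)])/3.7+[200,90]
side=np.array([(100,362),(200,345),(330,312),(390,298),(115,437),(165,425),(400,355),(82,375),(90,415),(100,435),(415,300),(422,340)])/3.7+[220,130]
def res(p):
    o=[]
    for cam,pts,d in(("top",top,p[3:5]),("side",side,p[5:7])):
        h=cv2.convexHull(proj(W(p,cyl()),cam).astype(np.float32))
        o+=[cv2.pointPolygonTest(h,tuple(map(float,q+d)),True) for q in pts]
    return np.r_[o,np.array(p[3:])/1.0]
r=least_squares(res,[0.61,0.33,2.4,0,0,0,0],diff_step=1e-3,x_scale=[.01,.01,.05,1,1,1,1]) if 0 else None
from scipy.optimize import minimize
best=None
for y0 in np.radians([-150,-120,60,90,120,150]):
    # initial centre from top ray
    for x0 in [(.55,.4)]:
        m=minimize(lambda p:np.sum(np.square(res(p))),[*x0,y0,0,0,0,0],method='Powell',options=dict(maxiter=20000,xtol=1e-6,ftol=1e-9))
        print(np.degrees(y0),m.fun,m.x,np.degrees(m.x[2]))
E
python3 fit.py
```

```text
-150.0 30.952610647448758 [ 0.50885982  0.38225934 -1.01750328  0.02062122 -0.64554885  0.65289348
 -0.9452925 ] -58.29864351594685
-119.99999999999999 30.95271251703518 [ 0.5088406   0.38228647 -1.01750846  0.01167958 -0.63650038  0.65927165
 -0.93659499] -58.29894049859876
59.99999999999999 30.95271251703518 [ 0.5088406   0.38228647  2.12408419  0.01167958 -0.63650038  0.65927165
 -0.93659499] 121.7010595014015
90.0 30.95270063576526 [ 0.5088694   0.38227994  2.12415605  0.01225941 -0.64870742  0.64828532
 -0.93973976] 121.70517661955589
119.99999999999999 30.953127458005753 [ 0.508849    0.38224672  2.12415522  0.02959339 -0.64071181  0.65805095
 -0.94234508] 121.70512913587302
150.0 30.95260033222402 [ 0.50884051  0.38226476  2.12400651  0.02049915 -0.63695815  0.66070598
 -0.94428542] 121.69660839651706
```

```bash
cat > ov.py <<'E'
from h import *
import sys
p=[.50885,.38226,np.radians(121.7)]
D={"top":(0.02,-.64),"side":(.65,-.94)}
def draw(img,cam,x0,y0,w,hh,phi,th,f=6,d=None):
    z=cv2.resize(img[y0:y0+hh,x0:x0+w],None,fx=f,fy=f,interpolation=cv2.INTER_CUBIC)
    d=np.array((D.get(cam,(0,0)) if isinstance(cam,str) else (0,0)) if d is None else d)
    def L(P,col,closed=True):
        q=((proj(W(p,P),cam)-d-[x0,y0]+.5)*f).astype(int); cv2.polylines(z,[q.reshape(-1,1,2)],closed,col,1,cv2.LINE_AA)
    c=cyl(); L(c[:60],(0,0,255));L(c[60:],(0,0,255))
    if phi is not None:
        a=np.radians(phi)
        n=np.array([np.sin(a),0,np.cos(a)]);t=np.array([np.cos(a),0,-np.sin(a)])
        o=np.array([0,0,.11])
        L([o+.012*n+s*.016*t+np.array([0,y,0]) for s,y in((-1,-.02),(1,-.02),(1,.02),(-1,.02))],(0,255,0))
    for s in(-1,1):
        y=.031*s
        L([[-.036,.031*s-.009,.108],[.036,.031*s-.009,.108],[.036,.031*s+.009,.108],[-.036,.031*s+.009,.108]],(255,0,0))
    if th is not None:
        h=np.array([-.056,0,.14]);u=np.array([np.cos(th),0,np.sin(th)]);v=np.array([-np.sin(th),0,np.cos(th)])
        for b in(-.005,.005): L([h+u*l+v*b+np.array([0,y,0]) for l,y in((0,-.009),(.12,-.009),(.12,.009),(0,.009))],(255,0,255))
    return z
E
python3 - <<'E'
from ov import *
t=cv2.imread("pics/top0.png");s=cv2.imread("pics/side0.png")
for phi in(30,50):
    a=draw(t,"top",215,100,85,105,phi,1.6,5); b=draw(s,"side",235,145,110,105,phi,1.6,5)
    cv2.imwrite(f"pics/ov{phi}.png",np.hstack([cv2.copyMakeBorder(a,0,b.shape[0]-a.shape[0],0,0,0),b])[:, :])
a=cv2.resize(t[120:185,230:290],None,fx=8,fy=8,interpolation=cv2.INTER_CUBIC);b=cv2.resize(s[205:250,270:310],None,fx=8,fy=8,interpolation=cv2.INTER_CUBIC)
b=cv2.copyMakeBorder(b,0,a.shape[0]-b.shape[0],0,0,0)
cv2.imwrite("pics/flat0.png",np.hstack([a,b]))
E
```

```text
(no output)
```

View pics/flat0.png

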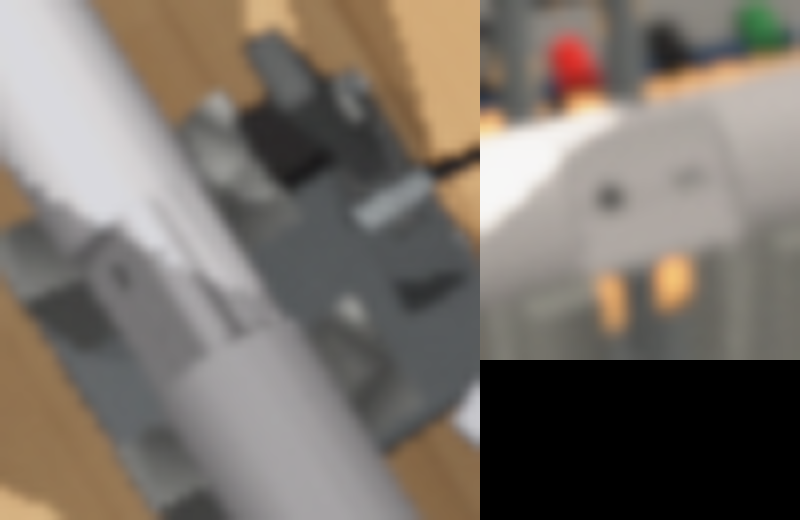

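View pics/ov30.png

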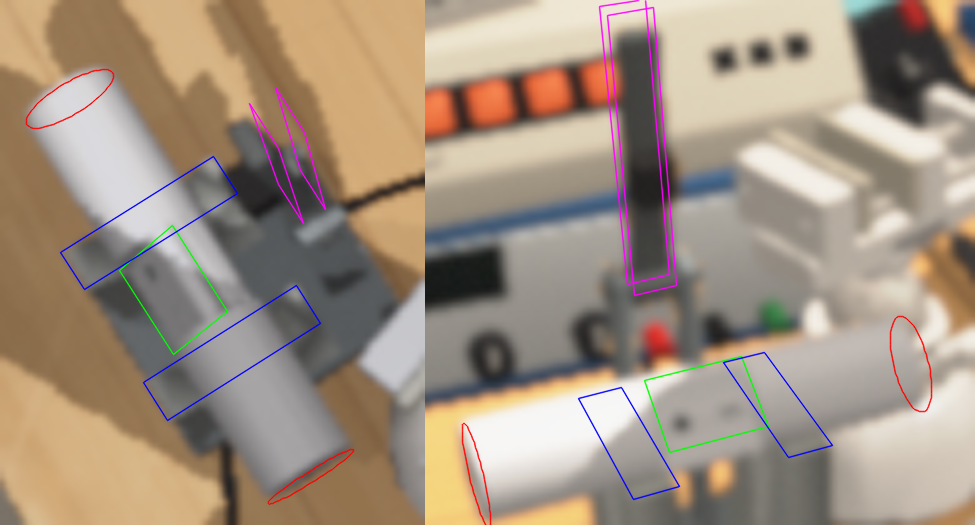

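View pics/ov50.png

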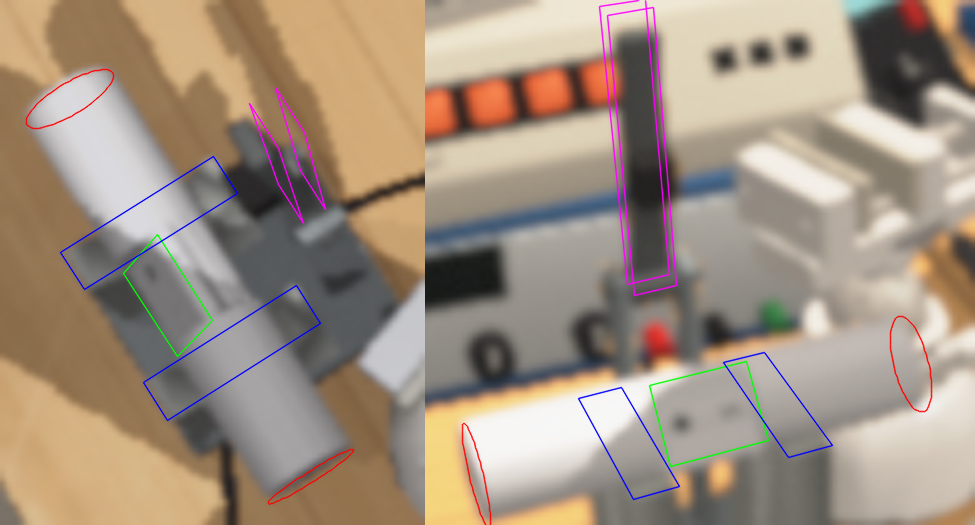

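```bash
python3 - <<'E'
from ov import *
ob=[("side",(286.25,229.4),-1),("side",(296.25,227.5),1),("top",(245,154.4),-1)]
def r(v):
    a,yh,yc=v; n=np.array([np.sin(a),0,np.cos(a)])
    return np.concatenate([proj(W(p,[0,yc+s*yh,.11]+.012*n),c)[0]-D[c]-q for c,q,s in ob])
m=least_squares(r,[.8,.01,0],x_scale=[.1,.01,.01]);print(np.degrees(m.x[0]),m.x,m.fun)
t=cv2.imread("pics/top0.png");s=cv2.imread("pics/side0.png")
for th in(1.3,1.4):
    a=draw(t,"top",215,100,85,105,45,th,5); b=draw(s,"side",235,145,110,105,45,th,5)
    cv2.imwrite(f"pics/ovt{th}.png",np.hstack([cv2.copyMakeBorder(a,0,b.shape[0]-a.shape[0],0,0,0),b])[:, :])
E
```

```text
59.83959629289882 [ 1.04439798e+00  1.00879013e-02 -7.50228412e-04] [ 0.02832778  0.22779817 -0.10270321 -0.4008385  -0.31393464  0.23525514]
```

View pics/ovt1.3.png

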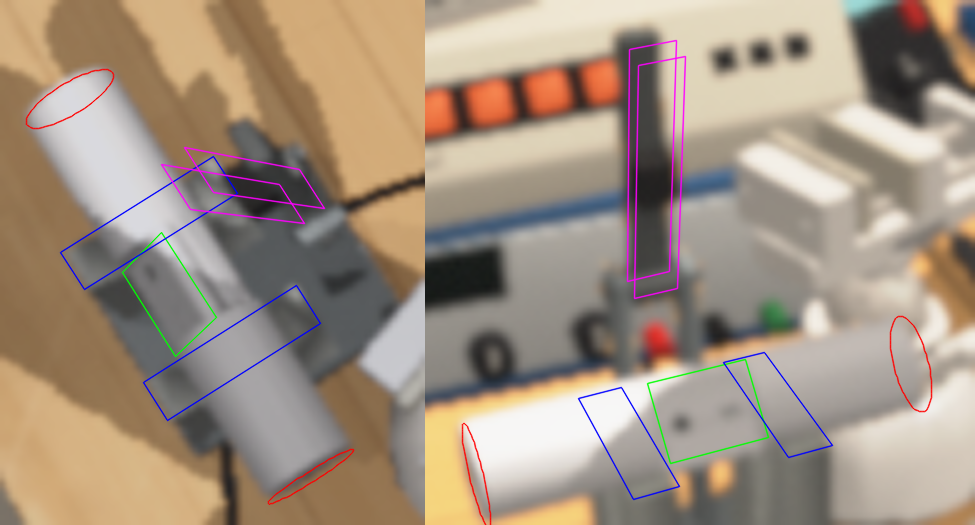

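View pics/ovt1.4.png

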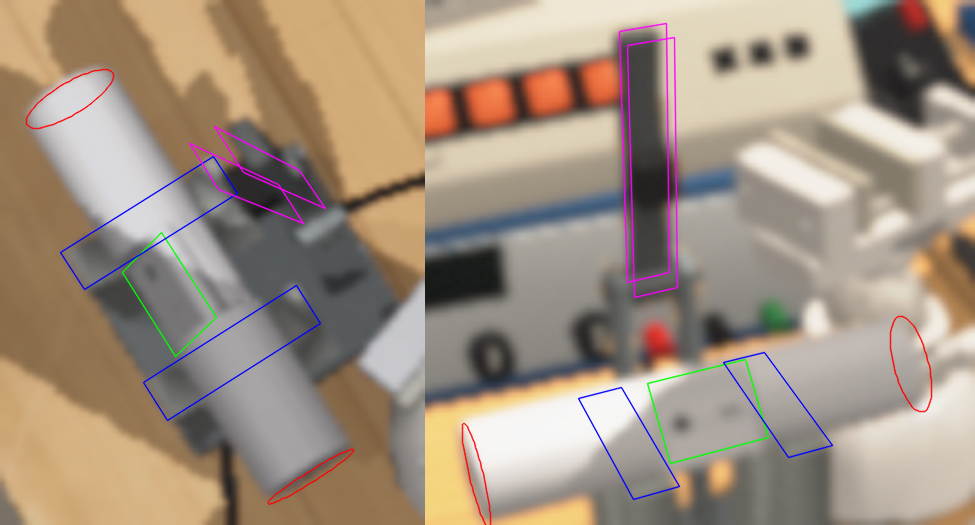

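```bash
cat > mv.py <<'E'
from h import *
from workcell import bot,camera,recognise
p=[.50885,.38226,np.radians(121.7)]
Rc=R.from_euler('z',p[2])
def tool(al,flip=False,tiltx=0):
    # tool x=+y_c, y=+x_c, z=-d at alpha=0 ; al>0 leans gripper to +x
    M=np.array([[0,1,0],[1,0,0],[0,0,-1]]).T
    if flip: M=M@np.diag([-1,-1,1])
    return Rc*R.from_euler('x',tiltx,degrees=True)*R.from_euler('y',al,degrees=True)*R.from_matrix(M)
def gpose(al,y=-.072,back=0,ext=.025,ax=(0,.110),flip=False,tiltx=0):
    T=tool(al,flip,tiltx); P=W(p,[[ax[0],y,ax[1]]])[0]; return P+T.as_matrix()[:,2]*(ext-back),T
def delta(P,T,verbose=True):
    o=bot.get_obs(); T0=R.from_euler('xyz',o['tcp_rot'],degrees=True)
    d=(np.array(P)-o['ee_pos'])/.03; r=np.degrees((T*T0.inv()).as_rotvec())/6
    print("shift",d.round(3),"turn",r.round(3),"|turn|deg",6*np.linalg.norm(r),"t",round(o['time'],2)); return d,r
def st():
    o=bot.get_obs(); print({k:np.round(o[k],3) for k in('time','q','ee_pos','tcp_rot','wrist_force','torque','opening')})
E
python3 - <<'E'
from mv import *
st()
for a in(0,30,55): print(a,gpose(a)[0],gpose(a)[1].as_euler('xyz',degrees=True)); 
delta(*gpose(30,back=.12)); delta(*gpose(0,back=.15))
E
```

```text
{'time': np.float64(1.2), 'q': array([ 6.3940e+01,  4.9770e+00,  1.0078e+01,  9.5098e+01, -1.0000e-03,
        9.0000e+01]), 'ee_pos': array([0.242, 0.494, 0.231]), 'tcp_rot': array([1.79996e+02, 1.00000e-03, 1.53940e+02]), 'wrist_force': array([ 0.169,  0.098, -0.56 ]), 'torque': array([-0.039, -0.014, -0.025]), 'opening': np.float64(0.085)}
0 [0.5701084  0.42009396 0.085     ] [-180.     0.  -148.3]
30 [0.5766768  0.40945882 0.08834936] [-150.     0.  -148.3]
55 [0.58086943 0.40267037 0.09566059] [-1.25000000e+02  1.27222187e-14 -1.48300000e+02]
shift [10.117 -1.119 -1.301] turn [-5.208 -0.256  9.398] |turn|deg 64.48626399512088 t 1.2
shift [10.949 -2.467  0.123] turn [-1.000e-03  0.000e+00  9.627e+00] |turn|deg 57.759548161700664 t 1.2
```

apply_moves(targets=[1,0,2,0,0,0,1,3,-0.5,2,0,0,3,1,5,-1,2,0,0,5,1,6.5,-1.5,2,0,0,6.5,1,8,-2,2,0,0,8,1])

```text
time: 1.7
ee_pos: [0.4509, 0.4439, 0.2912]
tcp_rot: [180.0, 0.0, -172.5]
wrist_force: [0.3, 1.7, -0.8]
opening: 0.0853
```

```bash
python3 - <<'E'
from mv import *
st()
delta(*gpose(30,back=.12)); delta(*gpose(0,back=.15))
E
```

```text
{'time': np.float64(1.7), 'q': array([4.45490e+01, 1.93050e+01, 3.37060e+01, 1.04365e+02, 6.00000e-03,
       3.70280e+01]), 'ee_pos': array([0.451, 0.444, 0.291]), 'tcp_rot': array([ 1.79973e+02,  2.60000e-02, -1.72478e+02]), 'wrist_force': array([ 0.305,  1.65 , -0.823]), 'torque': array([ 0.042, -0.047,  0.013]), 'opening': np.float64(0.085)}
shift [ 3.143  0.555 -3.297] turn [-4.75  -1.688  3.935] |turn|deg 38.37188889810955 t 1.7
shift [ 3.975 -0.792 -1.873] turn [-6.00e-03  3.00e-03  4.03e+00] |turn|deg 24.17840691566279 t 1.7
```

apply_moves(targets=[1.2,0.2,-0.5,-1.2,-0.4,1.0,1,2.2,0.4,-1.5,-2.4,-0.8,2.0,1,3.14,0.55,-2.3,-3.6,-1.2,3.0,1,3.14,0.55,-3.3,-4.75,-1.7,3.93,1,3.14,0.55,-3.3,-4.75,-1.7,3.93,1])

```text
time: 2.2
ee_pos: [0.5426, 0.4611, 0.1834]
tcp_rot: [-149.5, -0.4, -148.4]
wrist_force: [-1.0, 0.3, -1.0]
opening: 0.0857
```

```bash
python3 - <<'E'
from mv import *
st()
delta(*gpose(30,back=.12)); delta(*gpose(30))
c=camera("wrist"); cv2.imwrite("pics/w1.png",c["img"][:,:,::-1]); print(c["origin"],c["rotation"])
c=camera("side"); cv2.imwrite("pics/s1.png",c["img"][:,:,::-1])
E
```

```text
{'time': np.float64(2.2), 'q': array([ 51.323,  39.194,  44.602, 107.014, -28.372,  22.568]), 'ee_pos': array([0.543, 0.461, 0.183]), 'tcp_rot': array([-149.532,   -0.409, -148.413]), 'wrist_force': array([-1.024,  0.285, -0.966]), 'torque': array([ 0.351,  0.217, -0.075]), 'opening': np.float64(0.086)}
shift [ 0.084 -0.021  0.295] turn [ 0.102 -0.017  0.019] |turn|deg 0.6308941529090804 t 2.2
shift [ 1.135 -1.722 -3.169] turn [ 0.102 -0.017  0.019] |turn|deg 0.6308941529090804 t 2.2
[0.43756016 0.48045117 0.30633269] [-17.88706875  30.49455004 121.79205659]
```

View pics/w1.png

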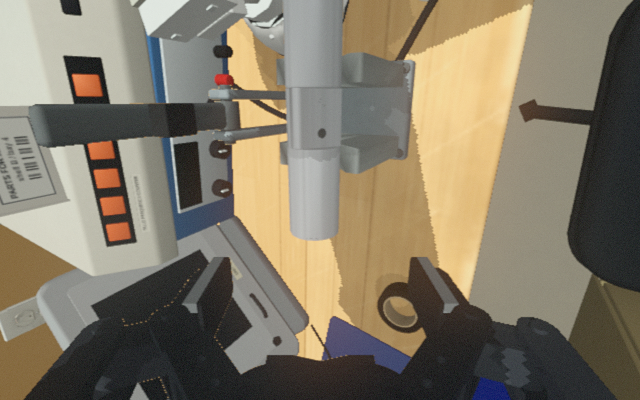

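View pics/s1.png

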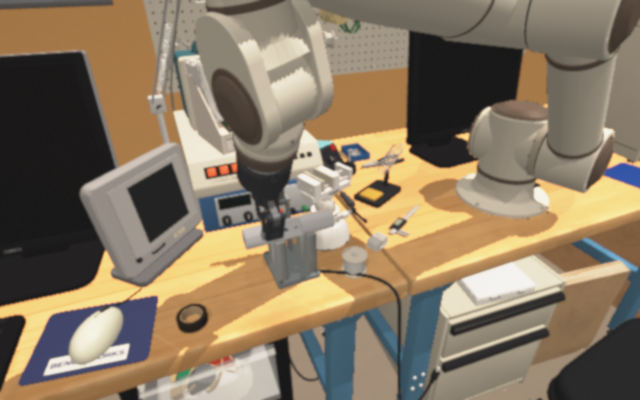

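```bash
python3 - <<'E'
from ov import *
from workcell import camera
c=camera("wrist"); img=c["img"][:,:,::-1].copy()
cv2.imwrite("pics/w1z.png",cv2.resize(img[40:250,230:430],None,fx=3,fy=3,interpolation=cv2.INTER_CUBIC))
z=draw(img,c,200,40,230,210,60,1.45,3)
cv2.imwrite("pics/w1o.png",z)
E
```

```text
(no output)
```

View pics/w1z.png

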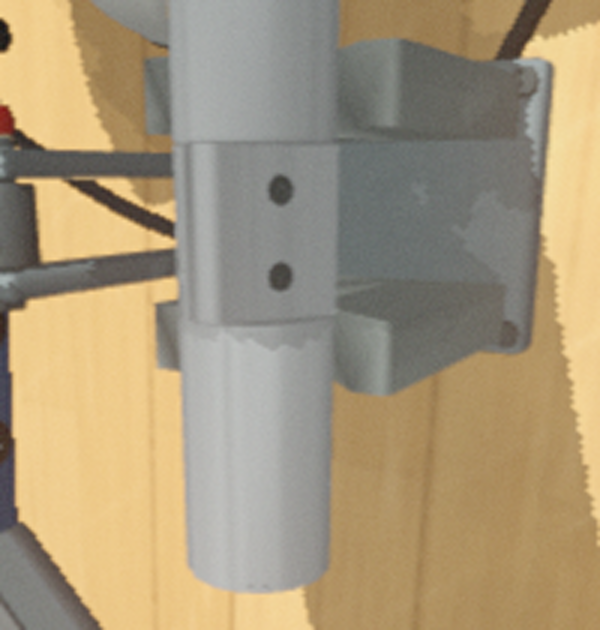

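View pics/w1o.png

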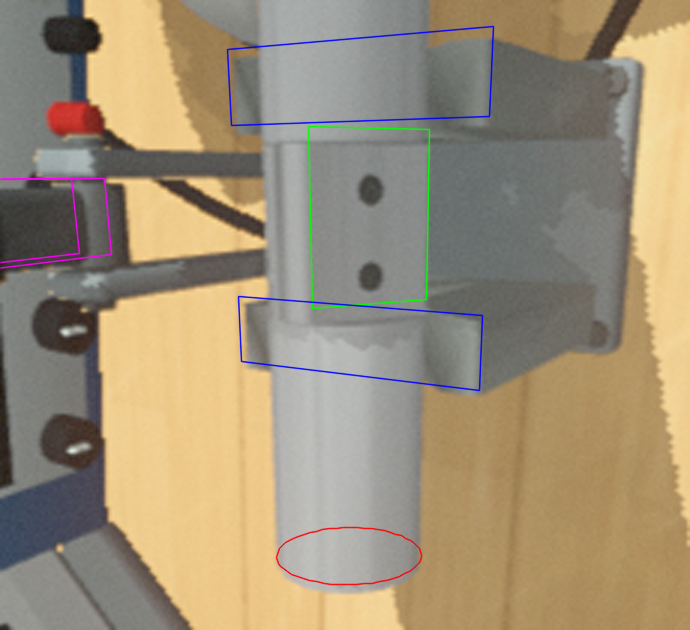

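```bash
cat > fit2.py <<'E'
from h import *
import fit0
E
cat > fit2.py <<'E'
from h import *
from workcell import camera
c=camera("wrist")
top=np.array([(90,150),(130,215),(190,305),(225,355),(160,130),(215,215),(250,270),(295,345),(78,122),(86,106),(105,93),(130,90),(262,403),(290,390),(312,372)])/3.7+[200,90]
side=np.array([(100,362),(200,345),(330,312),(390,298),(115,437),(165,425),(400,355),(82,375),(90,415),(100,435),(415,300),(422,340)])/3.7+[220,130]
Z=lambda q:np.array(q,float)/3+[230,40]-.33
wr=Z([(187,560),(329,558),(258,592),(185,480),(172,60),(330,480),(338,60),(176,120),(334,380)])
S=lambda q:np.array(q,float)/8+[270,205]
obs=[("side",S((130,195)),0,-.01),("side",S((210,180)),0,.01),("top",np.array([245,154.4]),0,-.01),
 (c,Z((281,189)),0,.01),(c,Z((280,276)),0,-.01),(c,Z((337,143)),.016,.02),(c,Z((337,318)),.016,-.02),(c,Z((218,143)),-.016,.02),(c,Z((220,322)),-.016,-.02)]
OFF={"top":3,"side":5}
def res(v):
    # v: x,y,yaw,phi, top d, side d, wrist d
    o=[]
    for cam,pts,d,w in(("top",top,v[4:6],.5),("side",side,v[6:8],.5),(c,wr,v[8:10],1)):
        h=cv2.convexHull(proj(W(v,cyl()),cam).astype(np.float32))
        o+=[w*cv2.pointPolygonTest(h,tuple(map(float,q+d)),True) for q in pts]
    a=v[3];n=np.array([np.sin(a),0,np.cos(a)]);t=np.array([np.cos(a),0,-np.sin(a)])
    for cam,q,tt,y in obs:
        d=v[4:6] if isinstance(cam,str) and cam=="top" else v[6:8] if isinstance(cam,str) else v[8:10]
        w=.5 if isinstance(cam,str) else 1
        o+=list(w*(proj(W(v,np.array([0,y,.11])+.012*n+tt*t),cam)[0]-q-d))
    return np.r_[o,np.array(v[4:8])/1.0,np.array(v[8:10])/2.5]
s=[.01,.01,.05,.1]+[1]*6
m=least_squares(res,[.50885,.38226,np.radians(121.7),1.0]+[0]*6,x_scale=s,diff_step=1e-4)
m=least_squares(res,m.x+1e-6,x_scale=s,diff_step=1e-5)
print(m.cost,m.x.round(4),np.degrees(m.x[2:4]));print(m.fun.round(1))
E
python3 fit2.py
```

```text
9.630516502128536 [ 0.5117  0.3828  2.1148  1.0108 -0.017  -1.3213 -0.3996 -0.7949  0.1223
 -2.078 ] [121.16832676  57.91656625]
[-0.  -0.1  0.4  0.8  0.6  0.4  0.4  0.6  0.6  0.2  0.1  0.9 -0.2 -0.5
 -0.3  0.1  1.   0.8  0.8  0.2  0.   1.2  0.3  0.3  0.8  0.2  0.8  0.2
  0.3  0.5  0.3  0.2  0.5  1.2  1.  -0.  -0.1 -0.1 -0.1 -0.4 -0.1 -0.1
 -0.3  0.  -0.1 -0.   0.8  0.6 -0.6 -1.6 -0.2 -0.1  0.1  0.  -0.  -1.3
 -0.4 -0.8  0.  -0.8]
```

```bash
sed -i 's/^p=.*/p=[.5117,.3828,np.radians(121.17)]/' mv.py ov.py; python3 - <<'E'
from mv import *
st()
delta(*gpose(50,back=.11)); delta(*gpose(50))
E
```

```text
{'time': np.float64(2.4), 'q': array([ 51.186,  38.674,  45.039, 107.171, -28.096,  22.68 ]), 'ee_pos': array([0.543, 0.461, 0.193]), 'tcp_rot': array([-150.057,    0.309, -148.7  ]), 'wrist_force': array([0.085, 0.617, 0.773]), 'torque': array([0.394, 0.178, 0.014]), 'opening': np.float64(0.085)}
shift [-0.123  0.485 -0.935] turn [-2.885 -1.69  -0.03 ] |turn|deg 20.06058359159942 t 2.4
shift [ 1.331 -1.919 -3.292] turn [-2.885 -1.69  -0.03 ] |turn|deg 20.06058359159942 t 2.4
```

apply_moves(targets=[-0.12,0.5,-0.4,-1.2,-0.7,0,1,-0.12,0.48,-0.93,-2.4,-1.4,0,1,-0.12,0.48,-0.93,-2.88,-1.69,-0.03,1,-0.12,0.48,-0.93,-2.88,-1.69,-0.03,1])

```text
time: 2.8
ee_pos: [0.5393, 0.4759, 0.1619]
tcp_rot: [-129.9, -0.2, -148.8]
wrist_force: [0.1, 0.1, 1.0]
opening: 0.0857
```

```bash
python3 - <<'E'
from mv import *
st()
delta(*gpose(50,back=.11)); delta(*gpose(50))
E
```

```text
{'time': np.float64(2.8), 'q': array([ 57.249,  54.108,  57.405, 121.188, -43.493,  37.292]), 'ee_pos': array([0.539, 0.476, 0.162]), 'tcp_rot': array([-129.881,   -0.205, -148.825]), 'wrist_force': array([0.123, 0.068, 1.05 ]), 'torque': array([0.627, 0.317, 0.032]), 'opening': np.float64(0.086)}
shift [ 0.009 -0.003  0.092] turn [ 0.035 -0.019 -0.001] |turn|deg 0.23740638023688548 t 2.8
shift [ 1.463 -2.406 -2.265] turn [ 0.035 -0.019 -0.001] |turn|deg 0.23740638023688548 t 2.8
```

apply_moves(targets=[0.5,-0.8,-0.75,0,0,0,1,1.0,-1.6,-1.5,0,0,0,1,1.25,-2.05,-1.95,0,0,0,1,1.45,-2.4,-2.28,0,0,0,1,1.45,-2.4,-2.28,0,0,0,1])

```text
time: 3.3
ee_pos: [0.5849, 0.4008, 0.0978]
tcp_rot: [-130.1, 0.1, -149.1]
wrist_force: [0.7, -0.1, 0.8]
opening: 0.0855
```

```bash
python3 - <<'E'
from mv import *
from ov import draw
st()
delta(*gpose(50))
c=camera("wrist"); img=c["img"][:,:,::-1].copy(); cv2.imwrite("pics/w2.png",img)
E
```

```text
{'time': np.float64(3.3), 'q': array([ 51.196,  43.795,  34.489, 102.929, -45.884,  29.811]), 'ee_pos': array([0.585, 0.401, 0.098]), 'tcp_rot': array([-1.30116e+02,  1.16000e-01, -1.49050e+02]), 'wrist_force': array([ 0.692, -0.105,  0.755]), 'torque': array([0.596, 0.315, 0.038]), 'opening': np.float64(0.086)}
shift [-0.055  0.095 -0.127] turn [-0.027  0.007  0.037] |turn|deg 0.27482020815880553 t 3.3
```

View pics/w2.png

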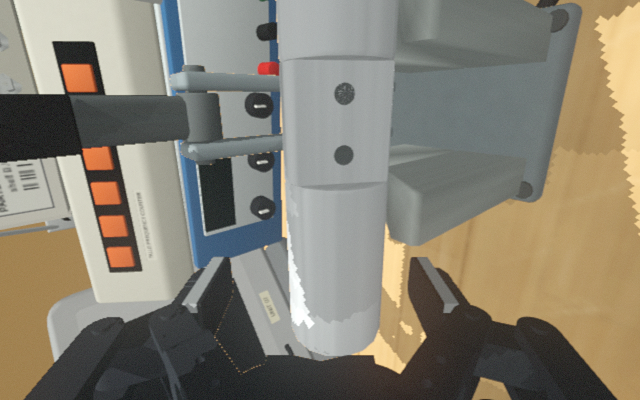

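apply_moves(targets=[-0.06,0.1,-0.13,0,0,0,1,-0.06,0.1,-0.13,0,0,0,1])

```text
time: 3.55
ee_pos: [0.5813, 0.4075, 0.0926]
tcp_rot: [-130.0, 0.0, -148.8]
wrist_force: [-0.7, 0.7, -0.4]
opening: 0.0854
```

```bash
python3 - <<'E'
from mv import *
import ov
st()
delta(*gpose(50))
c=camera("wrist"); img=c["img"][:,:,::-1].copy()
cv2.imwrite("pics/w3.png",ov.draw(img,c,160,0,300,400,58,None,1.5))
E
```

```text
{'time': np.float64(3.55), 'q': array([ 51.769,  44.482,  34.895, 103.082, -45.841,  30.251]), 'ee_pos': array([0.581, 0.407, 0.093]), 'tcp_rot': array([-1.30004e+02,  3.30000e-02, -1.48777e+02]), 'wrist_force': array([-0.692,  0.716, -0.412]), 'torque': array([ 0.586,  0.4  , -0.007]), 'opening': np.float64(0.085)}
shift [ 0.064 -0.126  0.046] turn [-0.003  0.004 -0.009] |turn|deg 0.06220499848701734 t 3.55
```

View pics/w3.png

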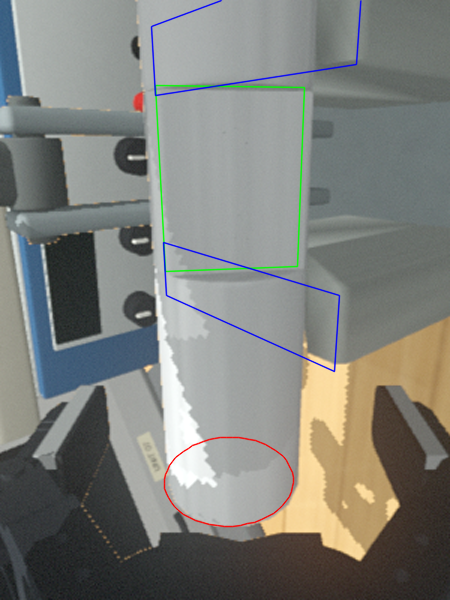

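```bash
python3 - <<'E'
from mv import *
c=camera("wrist"); cv2.imwrite("pics/w4.png",c["img"][:,:,::-1])
c=camera("side"); s=c["img"][:,:,::-1]; cv2.imwrite("pics/s4.png",cv2.resize(s[130:290,200:400],None,fx=4,fy=3.75,interpolation=cv2.INTER_CUBIC))
st()
E
```

```text
{'time': np.float64(3.7), 'q': array([ 51.765,  44.523,  34.849, 103.08 , -45.88 ,  30.232]), 'ee_pos': array([0.581, 0.407, 0.092]), 'tcp_rot': array([-1.29940e+02, -4.90000e-02, -1.48754e+02]), 'wrist_force': array([-0.684,  0.728, -0.631]), 'torque': array([0.619, 0.39 , 0.054]), 'opening': np.float64(0.085)}
```

View pics/w4.png

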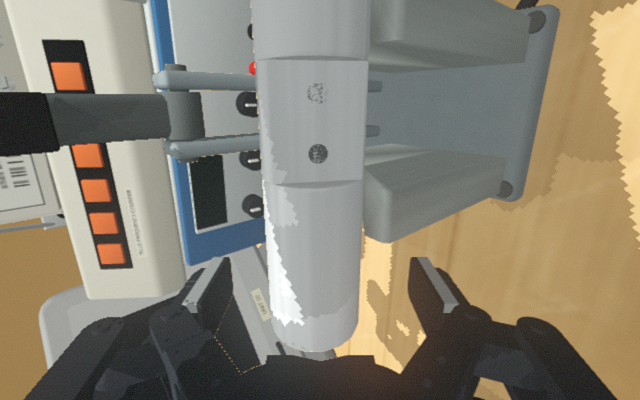

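View pics/s4.png

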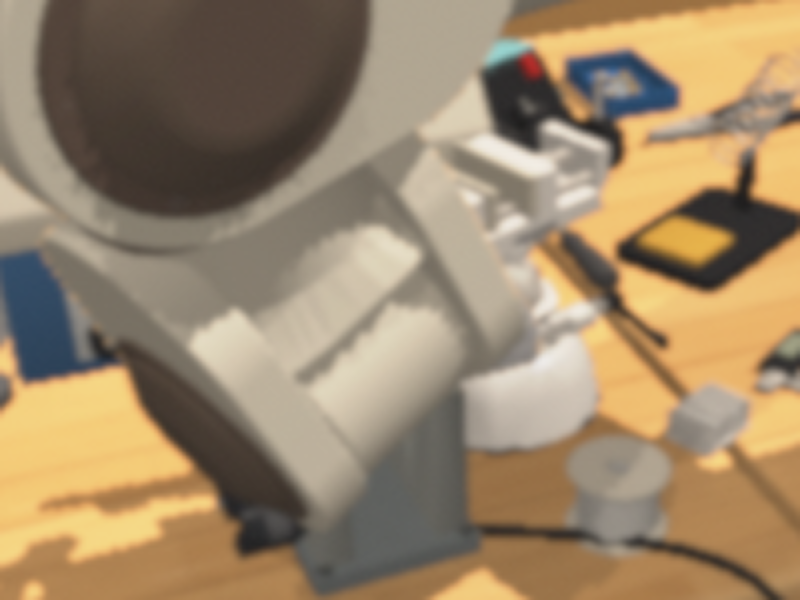

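apply_moves(targets=[0.04,-0.09,0.04,0,0,0,1,0.04,-0.09,0.04,0,0,0,0.6,0.04,-0.09,0.04,0,0,0,0.4,0.04,-0.09,0.04,0,0,0,0.2,0.04,-0.09,0.04,0,0,0,0.2], newtons=60)

```text
time: 4.2
ee_pos: [0.5826, 0.4037, 0.0929]
tcp_rot: [-129.9, -0.1, -148.8]
wrist_force: [-1.6, 1.0, -0.2]
opening: 0.0387
```

apply_moves(targets=[0,0,0,0,0,0,0.2,0,0,0,0,0,0,0.2,0,0,0,0,0,0,0.2])

```text
time: 4.5
ee_pos: [0.5826, 0.4037, 0.0929]
tcp_rot: [-129.9, -0.1, -148.8]
wrist_force: [-0.3, 1.5, 0.7]
opening: 0.0386
```

```bash
python3 - <<'E'
from mv import *
st()
delta(*gpose(50))
o=bot.get_obs();T=R.from_euler('xyz',o['tcp_rot'],degrees=True)
print("TCP in bar coords:", (Rc.inv().as_matrix()@(o['ee_pos']-[p[0],p[1],.11])).round(4))
c=camera("wrist"); cv2.imwrite("pics/w5.png",c["img"][:,:,::-1])
E
```

```text
{'time': np.float64(4.5), 'q': array([ 51.52 ,  44.16 ,  34.408, 102.836, -45.965,  29.967]), 'ee_pos': array([0.583, 0.404, 0.093]), 'tcp_rot': array([-1.29925e+02, -6.90000e-02, -1.48796e+02]), 'wrist_force': array([-0.346,  1.491,  0.716]), 'torque': array([ 0.717,  0.519, -0.083]), 'opening': np.float64(0.039)}
shift [ 0.02  -0.001  0.033] turn [ 0.017 -0.003 -0.006] |turn|deg 0.10735302032835412 t 4.5
TCP in bar coords: [-0.0188 -0.0715 -0.0171]
```

View pics/w5.png

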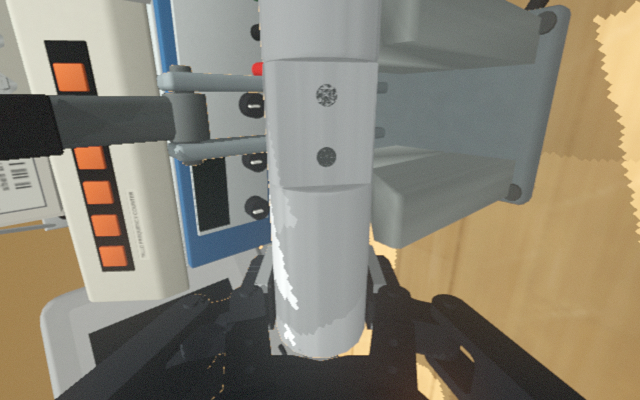

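```bash
cat > rot.py <<'E'
from mv import *
def rows(angs,ctr=(0,.11)):
    o=bot.get_obs(); C=W(p,[[ctr[0],0,ctr[1]]])[0]; ax=Rc.apply([0,1,0])
    v=o['ee_pos']-C; v=v-ax*(v@ax); print("r",Rc.inv().apply(v).round(4))
    for a in angs:
        r=R.from_rotvec(ax*np.radians(a)); print(a,((r.apply(v)-v)/.03).round(3),(ax*a/6).round(3))
E
python3 -c "
from rot import *
rows([-6,-12,-18,-24,-30,-36,-42,-48,-54,-58])"
```

```text
r [-0.0188  0.     -0.0171]
-6 [-0.033  0.054 -0.062] [ 0.856  0.518 -0.   ]
-12 [-0.068  0.113 -0.118] [ 1.711  1.035 -0.   ]
-18 [-0.107  0.177 -0.166] [ 2.567  1.553 -0.   ]
-24 [-0.148  0.245 -0.206] [ 3.423  2.07  -0.   ]
-30 [-0.191  0.316 -0.237] [ 4.278  2.588 -0.   ]
-36 [-0.235  0.389 -0.259] [ 5.134  3.105 -0.   ]
-42 [-0.281  0.464 -0.273] [ 5.989  3.623 -0.   ]
-48 [-0.326  0.54  -0.277] [ 6.845  4.141 -0.   ]
-54 [-0.372  0.615 -0.272] [ 7.701  4.658 -0.   ]
-58 [-0.403  0.665 -0.263] [ 8.271  5.003 -0.   ]
```

apply_moves(targets=[-0.033,0.054,-0.062,0.856,0.518,0,0.2,-0.068,0.113,-0.118,1.711,1.035,0,0.2,-0.107,0.177,-0.166,2.567,1.553,0,0.2,-0.107,0.177,-0.166,2.567,1.553,0,0.2])

```text
time: 4.95
ee_pos: [0.5808, 0.408, 0.0904]
tcp_rot: [-148.1, 0.2, -148.9]
wrist_force: [0.1, 1.9, -2.5]
opening: 0.0385
```

```bash
python3 - <<'E'
from rot import *
st(); rows([-6,-12,-18,-24,-30,-36,-40])
c=camera("wrist"); cv2.imwrite("pics/w6.png",c["img"][:,:,::-1])
E
```

```text
{'time': np.float64(4.95), 'q': array([ 46.89 ,  34.788,  27.457,  92.134, -30.624,  18.474]), 'ee_pos': array([0.581, 0.408, 0.09 ]), 'tcp_rot': array([-148.084,    0.186, -148.934]), 'wrist_force': array([ 0.134,  1.943, -2.543]), 'torque': array([0.844, 0.145, 0.016]), 'opening': np.float64(0.039)}
r [-0.0142  0.     -0.0196]
-6 [-0.037  0.061 -0.046] [ 0.856  0.518 -0.   ]
-12 [-0.076  0.125 -0.084] [ 1.711  1.035 -0.   ]
-18 [-0.117  0.193 -0.114] [ 2.567  1.553 -0.   ]
-24 [-0.159  0.263 -0.136] [ 3.423  2.07  -0.   ]
-30 [-0.202  0.334 -0.149] [ 4.278  2.588 -0.   ]
-36 [-0.246  0.406 -0.153] [ 5.134  3.105 -0.   ]
-40 [-0.275  0.454 -0.151] [ 5.704  3.451 -0.   ]
```

View pics/w6.png

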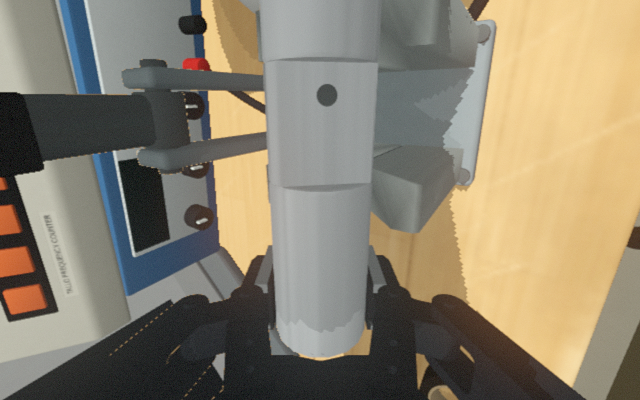

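apply_moves(targets=[-0.037,0.061,-0.046,0.856,0.518,0,0.2,-0.076,0.125,-0.084,1.711,1.035,0,0.2,-0.117,0.193,-0.114,2.567,1.553,0,0.2,-0.159,0.263,-0.136,3.423,2.07,0,0.2,-0.159,0.263,-0.136,3.423,2.07,0,0.2])

```text
time: 5.5
ee_pos: [0.5748, 0.4171, 0.0845]
tcp_rot: [-172.1, 0.0, -148.9]
wrist_force: [-3.2, 8.2, 5.5]
opening: 0.0386
```

```bash
python3 - <<'E'
from rot import *
st(); rows([-6,-12,-16])
c=camera("wrist"); cv2.imwrite("pics/w7.png",c["img"][:,:,::-1])
E
```

```text
{'time': np.float64(5.5), 'q': array([39.108, 28.064, 21.923, 84.963, -7.853,  8.062]), 'ee_pos': array([0.575, 0.417, 0.085]), 'tcp_rot': array([-1.72071e+02,  5.00000e-03, -1.48878e+02]), 'wrist_force': array([-3.239,  8.202,  5.458]), 'torque': array([ 1.378,  0.504, -0.235]), 'opening': np.float64(0.039)}
r [-0.0033  0.     -0.0255]
-6 [-0.046  0.076 -0.007] [ 0.856  0.518 -0.   ]
-12 [-0.093  0.153 -0.005] [ 1.711  1.035 -0.   ]
-16 [-0.123  0.204  0.002] [ 2.282  1.38  -0.   ]
```

View pics/w7.png

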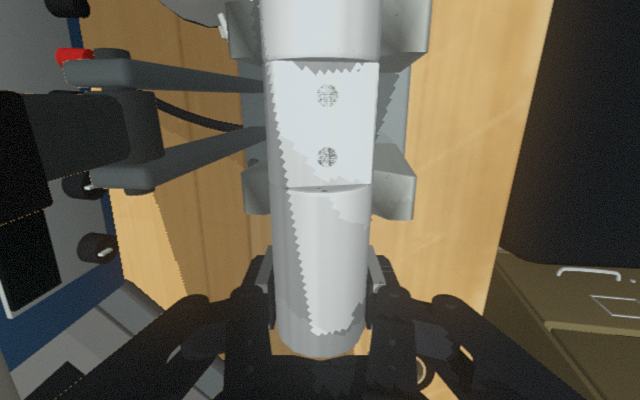

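apply_moves(targets=[-0.046,0.076,-0.007,0.856,0.518,0,0.2,-0.093,0.153,-0.005,1.711,1.035,0,0.2,-0.123,0.204,0.0,2.282,1.38,0,0.2,-0.123,0.204,0.0,2.282,1.38,0,0.2])

```text
time: 5.95
ee_pos: [0.5707, 0.4234, 0.0841]
tcp_rot: [172.0, -0.1, -148.8]
wrist_force: [-3.7, 6.4, 8.5]
opening: 0.0384
```

```bash
python3 - <<'E'
from rot import *
st(); rows([0])
c=camera("wrist"); cv2.imwrite("pics/w8.png",c["img"][:,:,::-1]); print(c["origin"],c["rotation"])
E
```

```text
{'time': np.float64(5.95), 'q': array([33.371, 26.638, 19.918, 83.046,  8.005,  2.238]), 'ee_pos': array([0.571, 0.423, 0.084]), 'tcp_rot': array([ 1.71992e+02, -7.80000e-02, -1.48845e+02]), 'wrist_force': array([-3.71 ,  6.396,  8.451]), 'torque': array([ 1.068,  0.841, -0.266]), 'opening': np.float64(0.038)}
r [ 0.0042  0.     -0.0259]
0 [0. 0. 0.] [-0. -0.  0.]
[0.51291023 0.36433305 0.22488532] [-18.27598612  -7.97922815 121.14207053]
```

View pics/w8.png

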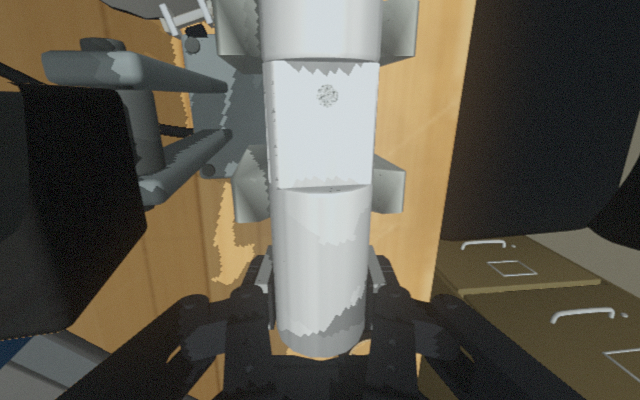

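```bash
python3 - <<'E'
import cv2
a=cv2.imread("pics/w8.png")[40:210,220:420]; cv2.imwrite("pics/w8z.png",cv2.resize(a,None,fx=3.5,fy=3.5,interpolation=cv2.INTER_CUBIC))
E
```

```text
(no output)
```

View pics/w8z.png

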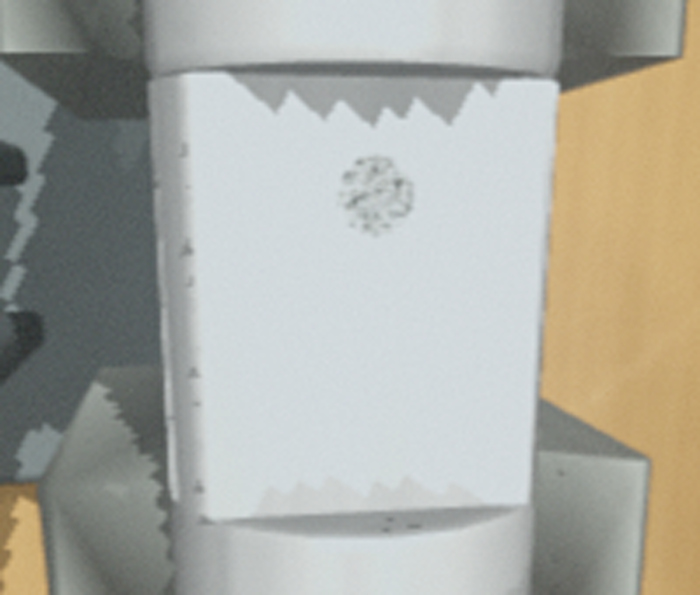

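```bash
cat > phi.py <<'E'
from h import *
p=[.5117,.3828,np.radians(121.17)]
def solve(c,flat,sil,hole=None):
    # flat: dict of (tt,yy)->px ; sil: silhouettes pts list
    def res(v):
        a=v[0];n=np.array([np.sin(a),0,np.cos(a)]);t=np.array([np.cos(a),0,-np.sin(a)])
        q=[p[0]+v[1],p[1]+v[2],p[2]+v[4]]; o=[]; dz=np.array([0,0,v[3]])
        for (tt,y),px in flat: 
            o+=list(proj(W(q,np.array([0,y,.11])+.012*n+tt*t+dz),c)[0]-px)
        h=cv2.convexHull(proj(W(q,cyl()+dz),c).astype(np.float32))
        o+=[cv2.pointPolygonTest(h,tuple(map(float,x)),True) for x in sil]
        return np.r_[o,np.array(v[1:4])/.002,v[4]/.01]
    m=least_squares(res,[0.05,0,0,0,0],x_scale=[.1,.002,.002,.002,.01],diff_step=1e-4)
    J=m.jac;cov=np.linalg.inv(J.T@J)
    print("phi",np.degrees(m.x[0]).round(2),"+-",np.degrees(cov[0,0]**.5).round(2),"off mm",(m.x[1:4]*1e3).round(1),"yaw",np.degrees(m.x[4]).round(2),m.fun.round(1))
E
python3 - <<'E'
from phi import *
c=dict(intrinsics=np.array([[306.3823781,0,319.95327376],[0,306.3823781,198.34561481],[0,0,1]]),origin=[0.51291023,0.36433305,0.22488532],rotation=[-18.27598612,-7.97922815,121.14207053])
Z=lambda *q:np.array(q,float)/3.5+[220,40]-.36
f=[((-.016,.02),Z(185,75)),((-.016,-.02),Z(207,520)),((.016,.02),Z(557,85)),((.016,-.02),Z(527,504)),((0,.01),Z(376,195))]
solve(c,f,[Z(145,30),Z(562,30),Z(174,560),Z(530,560),np.array([278.,330]),np.array([365.,325])])
solve(c,f,[])
solve(c,f[:4],[])
E
```

```text
phi 0.28 +- 1.18 off mm [1.  0.4 1.1] yaw 0.02 [ 1.7 -0.1  1.   0.  -2.3 -1.4 -0.1  0.9 -0.8  0.5 -0.1  0.3 -0.2  1.1
  1.3  0.2  0.5  0.2  0.5  0. ]
phi -0.66 +- 2.34 off mm [0.9 0.5 1.4] yaw -0.19 [ 1.7 -0.4  0.6 -0.1 -1.7 -1.4 -0.   1.5 -0.7  0.5  0.5  0.3  0.7 -0.3]
phi -1.09 +- 2.48 off mm [1.  0.6 1.3] yaw -0.15 [ 1.5 -0.1  0.4 -0.1 -1.9 -1.3 -0.1  1.6  0.5  0.3  0.7 -0.3]
```

apply_moves(targets=[0,0,0,0,0,0,0.6,0,0,0,0,0,0,0.8,0,0,0,0,0,0,1,0,0,0.3,0,0,0,1,0,0,0.8,0,0,0,1])

```text
time: 6.5
ee_pos: [0.5704, 0.4226, 0.1074]
tcp_rot: [172.1, -0.2, -148.8]
wrist_force: [0.3, -0.1, -0.8]
opening: 0.0855
```

apply_moves(targets=[0,0,1,0,0,0,1,0,0,2.2,0,0,0,1,-0.1,0.2,3,-0.6,-0.35,0,1,-0.2,0.4,3.6,-1.14,-0.69,0,1,-0.2,0.4,3.6,-1.14,-0.69,0,1])

```text
time: 7.0
ee_pos: [0.5646, 0.4371, 0.2206]
tcp_rot: [-179.9, 0.3, -148.6]
wrist_force: [1.4, 0.1, 1.1]
opening: 0.0854
```

```bash
python3 - <<'E'
from rot import *
st(); rows([0])
c=camera("wrist"); cv2.imwrite("pics/w9.png",c["img"][:,:,::-1]); print(c["origin"],c["rotation"])
E
```

```text
{'time': np.float64(7.0), 'q': array([37.802, 29.459, 39.289, 99.509, -0.149,  6.425]), 'ee_pos': array([0.565, 0.437, 0.221]), 'tcp_rot': array([-179.888,    0.335, -148.624]), 'wrist_force': array([1.366, 0.098, 1.115]), 'torque': array([-0.03 , -0.042,  0.003]), 'opening': np.float64(0.085)}
r [0.019  0.     0.1106]
0 [0. 0. 0.] [-0. -0.  0.]
[0.49566938 0.39440233 0.36218096] [-18.68813581   0.13932736 121.36724886]
```

View pics/w9.png

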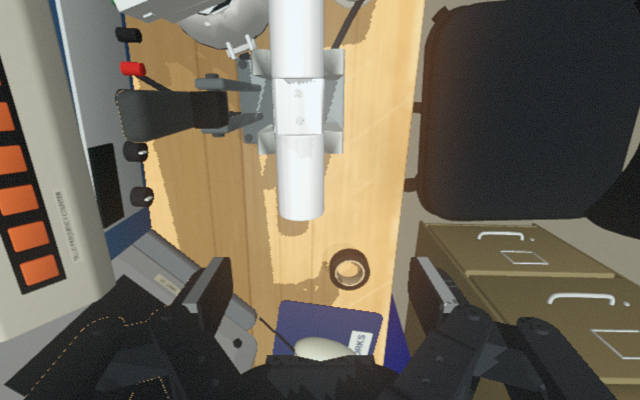

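```bash
python3 - <<'E'
from ov import *
from workcell import camera
c=camera("wrist"); img=c["img"][:,:,::-1].copy()
cv2.imwrite("pics/w9z.png",cv2.resize(img[40:180,230:390],None,fx=5,fy=5,interpolation=cv2.INTER_CUBIC)[:600])
a=draw(img,c,100,40,200,180,0,1.45,3); b=draw(img,c,100,40,200,180,0,1.65,3)
cv2.imwrite("pics/w9o.png",np.hstack([a[:,:400],b[:,:400]]))
E
```

```text
(no output)
```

View pics/w9z.png

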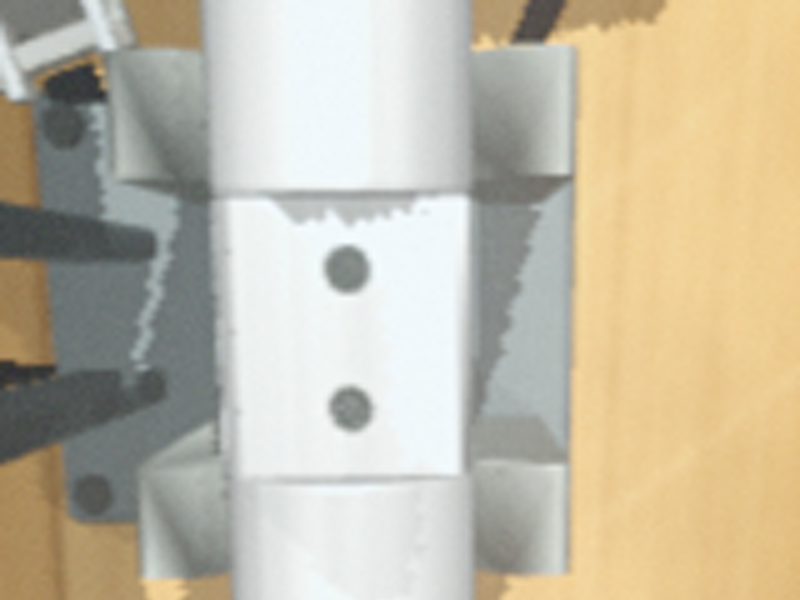

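View pics/w9o.png

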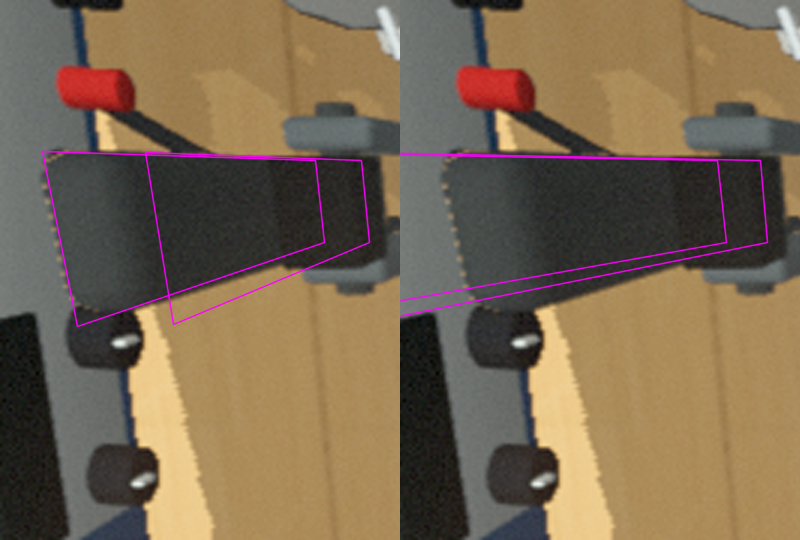

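```bash
python3 - <<'E'
from phi import *
c=dict(intrinsics=np.array([[306.3823781,0,319.95327376],[0,306.3823781,198.34561481],[0,0,1]]),origin=[0.49566938,0.39440233,0.36218096],rotation=[-18.68813581,0.13932736,121.36724886])
from workcell import camera
d=camera("wrist");print(d["origin"],d["rotation"])
Z=lambda *q:np.array(q,float)/5+[230,40]-.4
f=[((-.016,.02),Z(214,193)),((-.016,-.02),Z(240,478)),((.016,.02),Z(470,195)),((.016,-.02),Z(466,476)),((0,.01),Z(347,268)),((0,-.01),Z(350,410))]
for cc in(c,d):
    solve(cc,f,[Z(202,30),Z(468,30),Z(232,560),Z(473,560)])
    solve(cc,f[4:],[Z(202,30),Z(468,30),Z(232,560),Z(473,560)])
E
```

```text
[0.4966783  0.39301093 0.35847499] [-1.84016152e+01  3.47590746e-02  1.21284196e+02]
phi 6.09 +- 2.65 off mm [0.6 1.6 3.2] yaw 0.05 [ 3.9  0.1  1.  -0.2 -2.8  0.1 -2.2 -0.3 -0.  -0.  -0.1 -0.3  0.   1.5
  1.3 -0.2  0.3  0.8  1.6  0.1]
phi 6.63 +- 3.21 off mm [0.8 1.4 0. ] yaw 0.02 [ 0.1  0.1 -0.  -0.6 -0.3  1.1  1.1 -0.6  0.4  0.7  0.   0. ]
phi 5.2 +- 2.27 off mm [0.1 0.2 1.9] yaw 0.46 [ 3.5  0.1  1.   0.3 -2.8 -0.3 -1.8 -0.  -0.2 -0.1 -0.  -0.1  0.6  1.5
  1.   0.6  0.1  0.1  1.   0.8]
phi 5.99 +- 7.45 off mm [ 0.5  0.  -0.9] yaw 0.06 [ 0.   0.2 -0.  -0.1 -0.   1.4  1.1 -0.1  0.2  0.  -0.5  0.1]
```

```bash
python3 - <<'E'
import cv2,numpy as np
from workcell import camera
acc=sum(camera("wrist")["img"].astype(float) for _ in range(6))/6
g=acc.mean(2)[70:140,260:340]
g=np.clip((g-150)/(105)*255,0,255)
a=cv2.resize(g,None,fx=8,fy=8,interpolation=cv2.INTER_CUBIC).astype(np.uint8)
cv2.imwrite("pics/w9e.png",a)
b=cv2.imread("pics/w8.png").astype(float).mean(2)[50:200,250:390]
b=np.clip((b-140)/(110)*255,0,255).astype(np.uint8); cv2.imwrite("pics/w8e.png",cv2.resize(b,None,fx=4,fy=4,interpolation=cv2.INTER_CUBIC))
E
```

```text
(no output)
```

View pics/w9e.png

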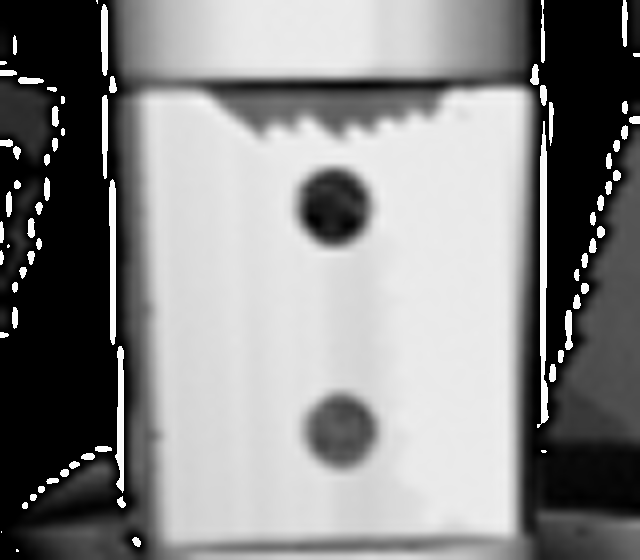

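View pics/w8e.png

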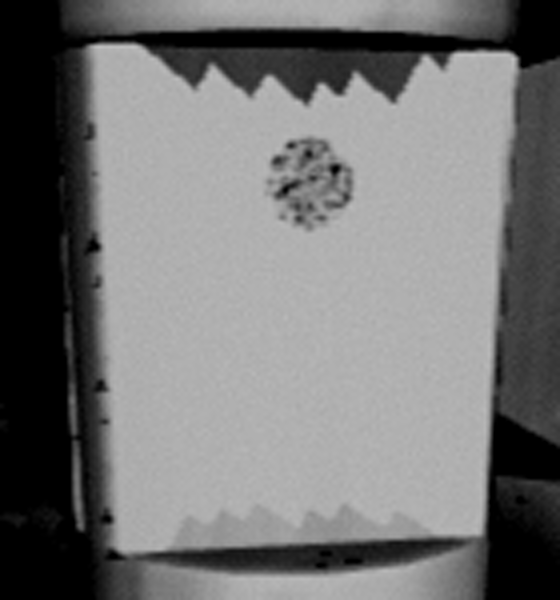

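```bash
python3 - <<'E'
from mv import *
st(); delta(*gpose(0,ext=.0)); delta(*gpose(0))
E
```

```text
{'time': np.float64(7.45), 'q': array([ 3.7559e+01,  2.9539e+01,  3.8796e+01,  9.9340e+01, -5.7000e-02,
        6.3670e+00]), 'ee_pos': array([0.565, 0.434, 0.215]), 'tcp_rot': array([-1.79934e+02, -7.60000e-02, -1.48808e+02]), 'wrist_force': array([-0.759, -0.017, -0.253]), 'torque': array([-0.013, -0.022, -0.071]), 'opening': np.float64(0.085)}
shift [ 0.271 -0.472 -3.509] turn [ 0.016 -0.005 -0.004] |turn|deg 0.10274127038879466 t 7.45
shift [ 0.271 -0.472 -4.343] turn [ 0.016 -0.005 -0.004] |turn|deg 0.10274127038879466 t 7.45
```

apply_moves(targets=[0.27,-0.47,-0.5,0,0,0,1,0.27,-0.47,-1.5,0,0,0,1,0.27,-0.47,-2.7,0,0,0,1,0.27,-0.47,-3.5,0,0,0,1,0.27,-0.47,-3.5,0,0,0,1])

```text
time: 7.95
ee_pos: [0.5716, 0.4193, 0.1063]
tcp_rot: [-179.9, -0.4, -148.8]
wrist_force: [0.1, 1.0, -0.5]
opening: 0.0854
```

```bash
python3 - <<'E'
from mv import *
import pickle
cs=[camera("wrist") for _ in range(5)]
st()
acc=sum(c["img"].astype(float) for c in cs[1:])/4
pickle.dump((acc,cs[-1]),open("v10.pkl","wb"))
cv2.imwrite("pics/w10.png",acc[:,:,::-1]); print(cs[1]["rotation"],cs[-1]["rotation"])
g=acc[40:240,240:400].mean(2); g=np.clip(g*1.0,0,255)
cv2.imwrite("pics/w10z.png",cv2.resize(acc[40:240,240:400,::-1],None,fx=3,fy=3,interpolation=cv2.INTER_CUBIC).clip(0,255))
E
```

```text
{'time': np.float64(8.2), 'q': array([ 3.6314e+01,  2.7011e+01,  2.3933e+01,  8.6771e+01, -7.1000e-02,
        5.0730e+00]), 'ee_pos': array([0.574, 0.421, 0.113]), 'tcp_rot': array([-1.79942e+02,  1.56000e-01, -1.48758e+02]), 'wrist_force': array([-0.833,  0.338,  0.386]), 'torque': array([0.   , 0.015, 0.007]), 'opening': np.float64(0.086)}
[-1.81380616e+01  1.13418038e-01  1.21212511e+02] [-1.84950774e+01  8.57456492e-02  1.21225593e+02][ WARN:0@4.827] global loadsave.cpp:1063 imwrite_ Unsupported depth image for selected encoder is fallbacked to CV_8U.
```

View pics/w10z.png

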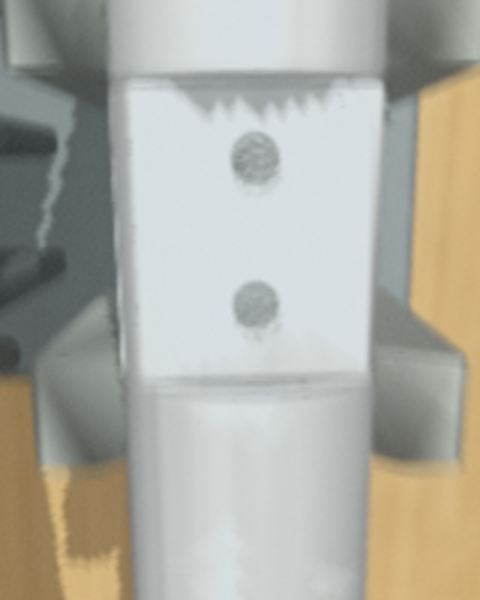

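```bash
python3 - <<'E'
import pickle,numpy as np
a,c=pickle.load(open("v10.pkl","rb"))
g=a.mean(2)
for r in (50,90,120,150,175,220,250,280,300):
    print(r,"L",g[r,255:300].round().astype(int).tolist()); print("   R",g[r,345:395].round().astype(int).tolist())
E
```

```text
50 L [104, 96, 94, 96, 98, 99, 103, 105, 105, 106, 107, 107, 107, 108, 110, 113, 114, 115, 118, 119, 122, 142, 160, 168, 170, 174, 178, 181, 184, 188, 190, 193, 197, 200, 201, 203, 203, 204, 206, 207, 208, 209, 211, 213, 214]
   R [213, 212, 212, 209, 207, 204, 201, 198, 195, 194, 190, 190, 186, 185, 182, 181, 178, 178, 175, 168, 163, 157, 152, 137, 115, 105, 104, 104, 104, 105, 106, 107, 107, 106, 107, 106, 105, 107, 107, 111, 114, 118, 123, 129, 134, 140, 145, 150, 157, 161]
90 L [64, 66, 71, 89, 126, 141, 135, 120, 101, 96, 96, 95, 97, 97, 96, 97, 99, 96, 97, 97, 96, 107, 135, 152, 159, 164, 168, 180, 196, 213, 220, 220, 220, 220, 220, 220, 220, 221, 220, 221, 220, 220, 220, 220, 221]
   R [220, 220, 221, 221, 220, 221, 221, 220, 220, 220, 220, 220, 220, 220, 220, 221, 221, 221, 217, 212, 208, 193, 170, 160, 157, 159, 159, 160, 161, 160, 159, 152, 144, 144, 161, 175, 178, 176, 176, 176, 176, 176, 175, 172, 170, 170, 172, 172, 175, 175]
120 L [108, 96, 94, 96, 97, 95, 96, 94, 94, 96, 96, 97, 96, 97, 99, 96, 98, 100, 98, 98, 98, 99, 105, 154, 162, 154, 160, 165, 174, 187, 208, 219, 
[... 2543 characters left out ...]
6, 183, 180, 178, 173, 166, 159, 155, 159, 164, 167, 168, 168, 168, 170, 168, 168, 167, 167, 165, 166, 166, 165, 167, 165, 165, 167, 167, 167, 166, 168, 168, 169, 169, 170, 170, 169, 168, 167, 167, 166, 166, 167]
300 L [117, 117, 115, 118, 118, 119, 120, 120, 118, 118, 120, 119, 118, 120, 119, 120, 121, 122, 121, 121, 120, 118, 118, 118, 118, 120, 120, 119, 115, 111, 111, 116, 121, 120, 123, 128, 133, 135, 138, 147, 152, 158, 171, 185, 196]
   R [198, 193, 187, 175, 163, 155, 151, 148, 145, 134, 129, 126, 122, 112, 112, 111, 111, 112, 114, 120, 135, 154, 162, 163, 162, 160, 158, 159, 158, 153, 151, 151, 152, 152, 152, 156, 161, 161, 163, 164, 164, 167, 168, 170, 169, 169, 168, 169, 169, 169]
```

```bash
python3 - <<'E'
from mv import *
c=camera("wrist"); import pickle; pickle.dump(c,open("v11.pkl","wb"))
st(); delta(*gpose(0)); print(c["origin"],c["rotation"])
g=c["img"].astype(float).mean(2)
g=np.clip((g-140)*3,0,255).astype(np.uint8)
cv2.imwrite("pics/w11.png",cv2.resize(g[60:180,260:400],None,fx=5,fy=5,interpolation=cv2.INTER_CUBIC))
f=c["img"].astype(float).mean(2)
for r in (40,48,230,240,250,260): print(r,f[r-2:r+3].mean(0)[268:296].round().astype(int).tolist(),f[r-2:r+3].mean(0)[350:380].round().astype(int).tolist())
# hole centroids
for (r0,r1) in((80,108),(130,158)):
    s=np.clip(215-f[r0:r1,310:340],0,None); s[s<15]=0; Y,X=np.mgrid[r0:r1,310:340]; print((s*X).sum()/s.sum(),(s*Y).sum()/s.sum(),s.sum())
E
```

```text
{'time': np.float64(8.25), 'q': array([ 3.6315e+01,  2.7016e+01,  2.3914e+01,  8.6759e+01, -7.0000e-02,
        5.0750e+00]), 'ee_pos': array([0.574, 0.421, 0.113]), 'tcp_rot': array([-1.79942e+02,  1.44000e-01, -1.48759e+02]), 'wrist_force': array([-0.249,  0.339,  0.742]), 'torque': array([-0.012,  0.013,  0.038]), 'opening': np.float64(0.086)}
shift [-0.016 -0.041 -0.931] turn [-0.004  0.026 -0.012] |turn|deg 0.17075417978646523 t 8.25
[0.50526018 0.37893315 0.25496549] [-1.85113563e+01  8.50842540e-02  1.21228565e+02]
40 [121, 123, 126, 130, 128, 121, 123, 138, 154, 164, 168, 172, 176, 179, 183, 186, 189, 193, 195, 198, 200, 200, 202, 204, 205, 206, 208, 209] [202, 200, 197, 195, 192, 190, 188, 186, 184, 182, 180, 178, 176, 173, 166, 158, 155, 151, 134, 118, 117, 119, 115, 115, 116, 113, 114, 115, 115, 115]
48 [108, 110, 113, 115, 115, 118, 118, 124, 145, 161, 168, 172, 175, 178, 182, 186, 189, 192, 195, 197, 200, 201, 202, 204, 205, 207, 208, 209] [202, 199, 197, 194, 192, 190, 187, 185, 184, 181, 179, 178, 176, 171, 164, 157, 154, 144, 119, 105, 103, 105, 106, 107, 107, 108, 10
[... 601 characters left out ...]
71, 170]
250 [172, 172, 173, 175, 174, 175, 172, 171, 169, 169, 169, 158, 135, 120, 118, 115, 117, 127, 142, 157, 166, 171, 178, 182, 184, 183, 186, 190] [182, 180, 176, 175, 174, 174, 171, 168, 162, 157, 159, 168, 170, 171, 171, 171, 170, 170, 171, 173, 173, 173, 173, 173, 171, 170, 169, 168, 168, 169]
260 [173, 172, 173, 174, 174, 173, 173, 172, 170, 169, 169, 164, 146, 122, 116, 117, 115, 123, 137, 152, 163, 170, 177, 181, 184, 183, 185, 189] [192, 191, 188, 185, 183, 178, 175, 169, 162, 155, 164, 169, 169, 169, 170, 169, 170, 170, 170, 168, 171, 171, 170, 168, 167, 167, 167, 168, 167, 167]
324.3720683331725 91.54504069748738 20722.0
324.17472095778515 140.97711542058988 5345.666666666666
```

View pics/w11.png

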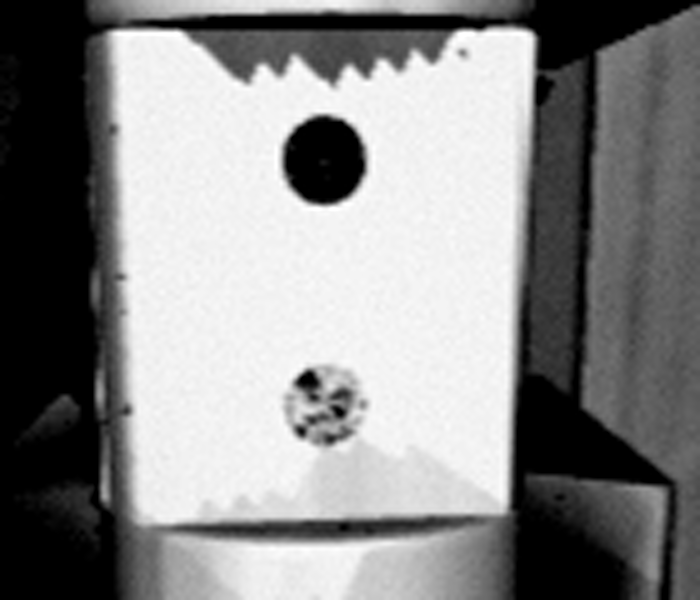

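```bash
python3 - <<'E'
from phi import *
import pickle
c=pickle.load(open("v11.pkl","rb"))
K=c["intrinsics"];Rm=RM(c["rotation"]);Rz=R.from_euler('z',p[2]).as_matrix()
def beta(col,row):
    d=np.linalg.inv(K)@[col,row,1]; w=Rz.T@(Rm@(d*[1,-1,-1])); return np.degrees(np.arctan2(w[0],-w[2]))
o=Rz.T@(np.array(c["origin"])-[p[0],p[1],0]);print("cam cradle",o)
d=np.hypot(o[0],o[2]-.11);print("expected half-angle",np.degrees(np.arcsin(.02/d)),"axis beta",np.degrees(np.arctan2(-o[0],o[2]-.11)))
for r,L,Rr in((40,275.8,367.9),(48,275.9,367.5),(230,279.3,360.4),(240,279.5,360.5),(240,285.6,360.5),(260,280.2,359.3),(260,286,359.3)):
    a,b=beta(L,r),beta(Rr,r); h=(b-a)/2; print(r,"axis",round((a+b)/2,2),"half",round(h,2),"d",.02/np.sin(np.radians(h)))
from scipy.optimize import brentq
def phis(B,D,bh):
    B=np.radians(B)
    f=lambda ph:np.degrees(np.arctan2(D*np.sin(B)+.012*np.sin(ph),D*np.cos(B)-.012*np.cos(ph)))-bh
    return np.degrees(brentq(f,-1,1))
for h in((324.37,91.55),(324.17,140.98)):
    bh=beta(*h)
    for B in(-.3,0,.3,.6): print(h,"beta",round(bh,2),"B",B,"phi",round(phis(B,.145,bh),2))
E
```

```text
cam cradle [2.44978704e-05 7.51153702e-03 2.54965488e-01]
expected half-angle 7.930041249774521 axis beta -0.009682474003974631
40 axis 0.22 half 7.7 d 0.14936416995262444
48 axis 0.2 half 7.71 d 0.14906510044597737
230 axis -0.08 half 8.23 d 0.13977626245273195
240 axis -0.05 half 8.31 d 0.13839375621189243
240 axis 0.57 half 7.69 d 0.14945767858667888
260 axis -0.09 half 8.3 d 0.13847116370870624
260 axis 0.51 half 7.7 d 0.14922358115331352
(324.37, 91.55) beta 0.69 B -0.3 phi 11.41
(324.37, 91.55) beta 0.69 B 0 phi 7.72
(324.37, 91.55) beta 0.69 B 0.3 phi 4.07
(324.37, 91.55) beta 0.69 B 0.6 phi 0.44
(324.17, 140.98) beta 0.71 B -0.3 phi 11.54
(324.17, 140.98) beta 0.71 B 0 phi 7.85
(324.17, 140.98) beta 0.71 B 0.3 phi 4.2
(324.17, 140.98) beta 0.71 B 0.6 phi 0.57
```

apply_moves(targets=[-0.02,-0.04,-0.5,0,0,0,1,-0.02,-0.04,-0.93,0,0,0,1,-0.02,-0.04,-0.93,0,0,0,0.5,-0.02,-0.04,-0.93,0,0,0,0.2,-0.02,-0.04,-0.93,0,0,0,0.2])

```text
time: 8.75
ee_pos: [0.5727, 0.4198, 0.0838]
tcp_rot: [-179.9, 0.0, -148.8]
wrist_force: [-0.1, 0.8, 0.8]
opening: 0.0443
```

apply_moves(targets=[0,0,0,0,0,0,0.2,0,0,0,0,0,0,0.2,0,0,0,0,0,0,0.2])

```text
time: 9.05
ee_pos: [0.5728, 0.4214, 0.0846]
tcp_rot: [179.9, 0.2, -148.7]
wrist_force: [1.3, 6.3, 1.8]
opening: 0.0384
```

```bash
python3 - <<'E'
from rot import *
st(); rows([-3.5,-4])
E
```

```text
{'time': np.float64(9.05), 'q': array([3.6326e+01, 2.6913e+01, 2.0647e+01, 8.3557e+01, 3.8000e-02,
       5.0410e+00]), 'ee_pos': array([0.573, 0.421, 0.085]), 'tcp_rot': array([ 1.79946e+02,  1.73000e-01, -1.48715e+02]), 'wrist_force': array([1.322, 6.3  , 1.824]), 'torque': array([ 1.269,  0.192, -0.155]), 'opening': np.float64(0.038)}
r [ 0.0014  0.     -0.0254]
-3.5 [-0.027  0.044  0.004] [ 0.499  0.302 -0.   ]
-4 [-0.031  0.051  0.005] [ 0.57   0.345 -0.   ]
```

apply_moves(targets=[-0.015,0.025,0,0.28,0.17,0,0.2,-0.03,0.05,0.005,0.56,0.34,0,0.2,-0.03,0.05,0.005,0.56,0.34,0,0.2,-0.03,0.05,0.005,0.56,0.34,0,0.2])

```text
time: 9.45
ee_pos: [0.5721, 0.4224, 0.0851]
tcp_rot: [176.1, 0.2, -148.7]
wrist_force: [-0.7, 5.0, 5.0]
opening: 0.0383
```

apply_moves(targets=[0,0,0,0,0,0,0.55,0,0,0,0,0,0,0.7,0,0,0,0,0,0,1,0,0,0.5,0,0,0,1,0,0,0.93,-0.56,-0.34,0,1])

```text
time: 9.95
ee_pos: [0.5724, 0.4196, 0.112]
tcp_rot: [-179.9, -0.0, -148.9]
wrist_force: [0.2, 0.8, 0.8]
opening: 0.0852
```

apply_moves(targets=[0,0,0,0,0,0,1,0,0,0,0,0,0,1,0,0,0,0,0,0,1])

```text
time: 10.25
ee_pos: [0.5715, 0.4209, 0.1104]
tcp_rot: [-180.0, -0.1, -148.8]
wrist_force: [0.3, 0.6, -1.0]
opening: 0.0849
```

```bash
cat > meas.py <<'E'
from phi import *
from workcell import camera,bot
from mv import st
import pickle,sys
from scipy.optimize import brentq
c=camera("wrist"); pickle.dump(c,open(sys.argv[1]+".pkl","wb")); st()
f=c["img"].astype(float).mean(2)
g=np.clip((f-140)*3,0,255).astype(np.uint8)
cv2.imwrite("pics/"+sys.argv[1]+".png",cv2.resize(g[40:180,250:400],None,fx=5,fy=5,interpolation=cv2.INTER_CUBIC)[:600])
cv2.imwrite("pics/"+sys.argv[1]+"f.png",c["img"][:,:,::-1])
for r in (40,48,240,250,260): print(r,f[r-2:r+3].mean(0)[266:296].round().astype(int).tolist(),f[r-2:r+3].mean(0)[350:380].round().astype(int).tolist())
E
python3 meas.py w12
```

```text
{'time': np.float64(10.3), 'q': array([ 3.6367e+01,  2.6931e+01,  2.3503e+01,  8.6657e+01, -1.8000e-02,
        5.1440e+00]), 'ee_pos': array([0.572, 0.421, 0.11 ]), 'tcp_rot': array([-1.79974e+02, -8.20000e-02, -1.48777e+02]), 'wrist_force': array([-0.803, -0.267,  0.542]), 'torque': array([-0.02 , -0.008,  0.001]), 'opening': np.float64(0.085)}
40 [131, 133, 134, 128, 113, 109, 134, 153, 158, 163, 168, 173, 176, 180, 185, 189, 191, 193, 196, 197, 198, 200, 201, 204, 205, 207, 209, 209, 212, 212] [195, 194, 191, 190, 188, 187, 184, 183, 183, 181, 177, 172, 164, 161, 160, 160, 140, 119, 119, 118, 121, 118, 118, 120, 119, 119, 121, 122, 123, 125]
48 [115, 117, 119, 121, 119, 110, 124, 148, 160, 163, 168, 172, 176, 179, 184, 188, 191, 193, 195, 197, 198, 200, 201, 203, 204, 206, 208, 210, 211, 213] [194, 193, 191, 189, 187, 186, 184, 182, 182, 180, 176, 170, 163, 161, 160, 158, 134, 111, 109, 111, 112, 112, 112, 110, 111, 110, 109, 110, 110, 110]
240 [171, 172, 172, 174, 175, 175, 172, 172, 170, 170, 171, 160, 138, 127, 118, 116, 125, 143, 156, 161, 167, 171, 172, 173, 180, 185, 189, 190, 191, 192] [183, 182, 180, 177, 175, 169, 161, 155, 150, 144, 158, 170, 170, 169, 170, 170, 167, 169, 170, 173, 174, 174, 175, 174, 174, 172, 171, 170, 171, 170]
250 [171, 171, 170, 173, 174, 173, 172, 170, 170, 168, 168, 168, 166, 148, 124, 115, 115, 134, 150, 160, 168, 172, 174, 175, 178, 185, 190, 192, 192, 192] [178, 176, 173, 171, 169, 164, 160, 155, 153, 154, 162, 169, 170, 171, 170, 168, 169, 170, 171, 172, 173, 174, 173, 172, 170, 169, 168, 167, 167, 166]
260 [171, 171, 171, 172, 174, 173, 173, 171, 169, 167, 168, 167, 168, 157, 133, 117, 112, 125, 144, 158, 164, 172, 175, 176, 178, 183, 191, 195, 196, 197] [189, 187, 184, 182, 179, 173, 167, 161, 157, 164, 168, 168, 169, 169, 168, 167, 168, 168, 169, 170, 170, 170, 170, 168, 166, 166, 166, 166, 166, 166]
```

View pics/w12.png

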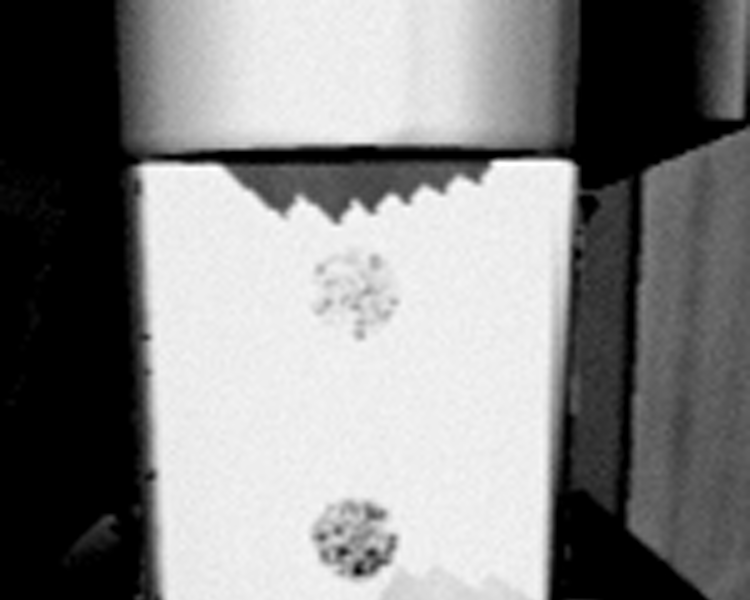

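```bash
cat > ph2.py <<'E'
from phi import *
import pickle
from scipy.optimize import brentq
def run(name,sil,holes):
    c=pickle.load(open(name+".pkl","rb"))
    K=c["intrinsics"];Rm=RM(c["rotation"]);Rz=R.from_euler('z',p[2]).as_matrix()
    def ray(col,row):
        d=np.linalg.inv(K)@[col,row,1]; w=Rz.T@(Rm@(d*[1,-1,-1])); return np.degrees(np.arctan2(w[0],-w[2])),w[1]/-w[2]
    X=[];B=[];H=[]
    for r,L,Rr in sil:
        (a,s),(b,_)=ray(L,r),ray(Rr,r); X.append(s);B.append((a+b)/2);H.append((b-a)/2)
    f=np.polyfit(X,B,1); D=.02/np.sin(np.radians(np.mean(H))); print("B",np.round(B,2),"half",np.round(H,2),"D",D)
    for h in holes:
        bh,s=ray(*h);b=np.radians(np.polyval(f,s))
        g=lambda ph:np.degrees(np.arctan2(D*np.sin(b)+.012*np.sin(ph),D*np.cos(b)-.012*np.cos(ph)))-bh
        print("phi",np.degrees(brentq(g,-1.2,1.2)).round(2))
if __name__=="__main__":
    run("v11",[(40,275.8,367.9),(48,275.9,367.5),(240,285.6,360.5),(260,286,359.3)],[(324.37,91.55),(324.17,140.98)])
    run("w12",[(40,272.1,366.2),(48,272.6,366),(240,282.7,359.7),(260,283.6,358.6)],[(321,98.2),(320.8,147.2)])
E
python3 ph2.py
```

```text
B [0.22 0.2  0.57 0.51] half [7.7  7.71 7.69 7.7 ] D 0.14927748377923936
phi 4.53
phi 3.76
B [-0.18 -0.16  0.24  0.23] half [7.87 7.86 7.89 7.86] D 0.14606032227304627
phi 2.58
phi 1.27
```

apply_moves(targets=[0,0,1.2,0,0,0,1,0,0,2.6,0,0,0,1,0,0,4,0,0,0,0.5,0,0,5.3,0,0,0,0,0,0,6.3,0,0,0,0])

```text
time: 10.8
ee_pos: [0.5715, 0.4206, 0.3025]
tcp_rot: [-180.0, 0.1, -148.8]
wrist_force: [0.6, 0.7, 0.2]
opening: 0.0437
```

```bash
cat > strap.py <<'E'
from mv import *
def tp(th,l=.095,press=0):
    s=np.sin(th); u=np.array([np.cos(th),0,s]);v=np.array([-s,0,np.cos(th)])
    C=np.array([-.056,0,.14])+l*u+.005*v
    return C+np.array([-.0145*s,0,-.012*s-press])
E
python3 - <<'E'
from strap import *
st()
for x in([-.08,0,.30],[-.08,0,.225]): delta(W(p,[x])[0],tool(0))
print(tp(1.5),tp(1.4),tp(.5),tp(0))
E
```

```text
{'time': np.float64(10.8), 'q': array([ 3.6362e+01,  3.5126e+01,  5.7173e+01,  1.1197e+02, -3.3000e-02,
        5.1500e+00]), 'ee_pos': array([0.572, 0.421, 0.302]), 'tcp_rot': array([-1.79974e+02,  7.90000e-02, -1.48788e+02]), 'wrist_force': array([0.621, 0.724, 0.162]), 'torque': array([ 0.063, -0.027,  0.043]), 'opening': np.float64(0.044)}
shift [-0.614 -3.541 -0.083] turn [-0.003  0.014 -0.007] |turn|deg 0.0933741955610301 t 10.8
shift [-0.614 -3.541 -2.583] turn [-0.003  0.014 -0.007] |turn|deg 0.0933741955610301 t 10.8
[-0.06873112  0.          0.22314577] [-0.05906939  0.          0.22264216] [0.01802155 0.         0.18418023] [0.039 0.    0.145]
```

apply_moves(targets=[-0.1,-1,0,0,0,0,0,-0.3,-2,0,0,0,0,0,-0.6,-3.2,0,0,0,0,0,-0.61,-3.54,-0.05,0,0,0,0,-0.61,-3.54,-0.05,0,0,0,0])

```text
time: 11.3
ee_pos: [0.5534, 0.3134, 0.2989]
tcp_rot: [-179.9, 0.0, -148.9]
wrist_force: [0.1, 0.0, 0.1]
opening: -0.0001
```

```bash
python3 - <<'E'
from strap import *
st()
delta(W(p,[[-.08,0,.225]])[0],tool(0))
c=camera("top"); cv2.imwrite("pics/t13.png",c["img"][:,:,::-1])
c=camera("side"); cv2.imwrite("pics/s13.png",cv2.resize(c["img"][80:290,180:420,::-1],None,fx=2.8,fy=2.8))
c=camera("wrist"); cv2.imwrite("pics/w13.png",c["img"][:,:,::-1])
E
```

```text
{'time': np.float64(11.3), 'q': array([ 2.95490e+01,  2.03310e+01,  3.59260e+01,  1.05592e+02,
       -5.30000e-02, -1.57200e+00]), 'ee_pos': array([0.553, 0.313, 0.299]), 'tcp_rot': array([-1.79947e+02,  1.00000e-03, -1.48880e+02]), 'wrist_force': array([0.083, 0.044, 0.071]), 'torque': array([-0.01 ,  0.015,  0.043]), 'opening': np.float64(-0.0)}
shift [-0.01   0.031 -2.462] turn [0.007 0.005 0.008] |turn|deg 0.07236188123043372 t 11.3
```

View pics/s13.png

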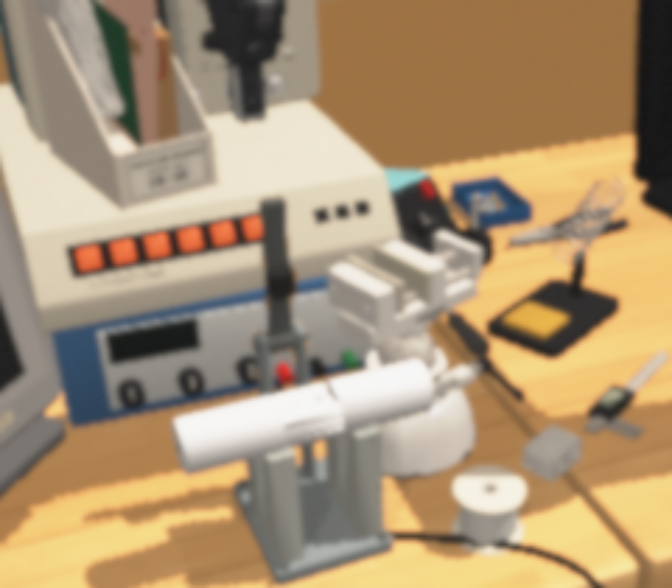

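View pics/w13.png

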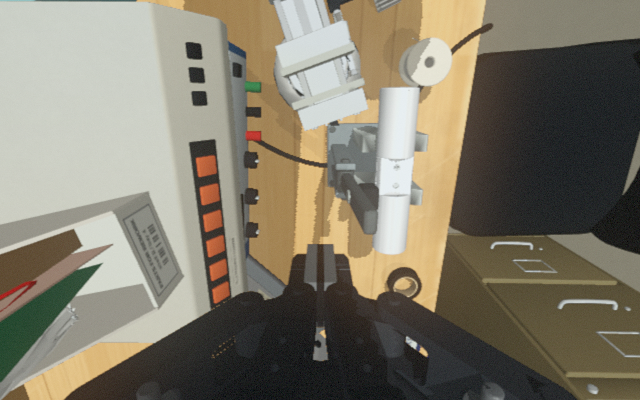

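```bash
python3 - <<'E'
from mv import *
c=camera("wrist")
def ray(cam,px):
    K,o,Rm=CAM[cam] if isinstance(cam,str) else (cam["intrinsics"],np.array(cam["origin"]),RM(cam["rotation"]))
    d=Rm@((np.linalg.inv(K)@[px[0],px[1],1])*[1,-1,-1]); return o,d/np.linalg.norm(d)
def tri(a,b):
    (o1,d1),(o2,d2)=a,b
    s=np.linalg.lstsq(np.c_[d1,-d2],o2-o1,rcond=None)[0]; P,Q=o1+s[0]*d1,o2+s[1]*d2; return (P+Q)/2,np.linalg.norm(P-Q)
for a,b in(((317.5,146),(228,20)),):
    P,e=tri(ray("side",a),ray(c,b)); print(P,e,Rc.inv().apply(P-[p[0],p[1],0]))
E
```

```text
[0.47888034 0.194654   0.20360801] 0.00685030942939375 [-0.14399761  0.12546209  0.20360801]
```

apply_moves(targets=[0,0,-0.8,0,0,0,0,0,0,-1.7,0,0,0,0,-0.01,0.03,-2.46,0,0,0,0,-0.01,0.03,-2.46,0,0,0,0])

```text
time: 11.9
ee_pos: [0.552, 0.3164, 0.2208]
tcp_rot: [-179.9, -0.3, -148.7]
wrist_force: [-1.4, 0.4, 0.4]
opening: -0.0001
```

```bash
python3 - <<'E'
from strap import *
st()
for th in(1.5,1.4,1.3,1.2,1.1,1.0,.9,.8,.7,.6): d,_=delta(W(p,[tp(th)])[0],tool(0))
c=camera("wrist"); cv2.imwrite("pics/w14.png",c["img"][:,:,::-1])
E
```

```text
{'time': np.float64(11.9), 'q': array([ 2.9846e+01,  1.7538e+01,  2.3464e+01,  9.6275e+01, -6.3000e-02,
       -1.4610e+00]), 'ee_pos': array([0.552, 0.316, 0.221]), 'tcp_rot': array([-179.945,   -0.35 , -148.693]), 'wrist_force': array([-1.407,  0.403,  0.397]), 'torque': array([-0.031, -0.012, -0.041]), 'opening': np.float64(-0.0)}
shift [-0.159  0.254  0.08 ] turn [ 0.038 -0.045 -0.023] |turn|deg 0.37979456208007834 t 11.9
shift [-0.326  0.529  0.063] turn [ 0.038 -0.045 -0.023] |turn|deg 0.37979456208007834 t 11.9
shift [-0.493  0.806  0.019] turn [ 0.038 -0.045 -0.023] |turn|deg 0.37979456208007834 t 11.9
shift [-0.659  1.08  -0.053] turn [ 0.038 -0.045 -0.023] |turn|deg 0.37979456208007834 t 11.9
shift [-0.822  1.35  -0.15 ] turn [ 0.038 -0.045 -0.023] |turn|deg 0.37979456208007834 t 11.9
shift [-0.981  1.613 -0.274] turn [ 0.038 -0.045 -0.023] |turn|deg 0.37979456208007834 t 11.9
shift [-1.134  1.865 -0.421] turn [ 0.038 -0.045 -0.023] |turn|deg 0.37979456208007834 t 11.9
shift [-1.279  2.105 -0.591] turn [ 0.038 -0.045 -0.023] |turn|deg 0.37979456208007834 t 11.9
shift [-1.415  2.331 -0.782] turn [ 0.038 -0.045 -0.023] |turn|deg 0.37979456208007834 t 11.9
shift [-1.541  2.539 -0.992] turn [ 0.038 -0.045 -0.023] |turn|deg 0.37979456208007834 t 11.9
```

View pics/w14.png

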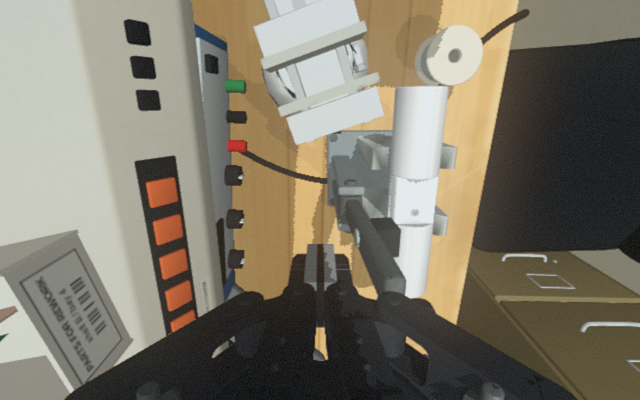

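Clear of the strap, tip at the (320,245) column, strap to its right. Sweep.

apply_moves(targets=[-0.16,0.25,0.08,0,0,0,0,-0.33,0.53,0.06,0,0,0,0,-0.49,0.81,0.02,0,0,0,0,-0.66,1.08,-0.05,0,0,0,0,-0.82,1.35,-0.15,0,0,0,0])

```text
time: 12.45
ee_pos: [0.528, 0.3574, 0.2207]
tcp_rot: [-179.9, 0.0, -148.7]
wrist_force: [1.0, -0.4, 1.5]
opening: 0.0001
```

```bash
python3 - <<'E'
from strap import *
st()
for th in(1.0,.9,.8,.7,.6,.5,.4,.3): d,_=delta(W(p,[tp(th)])[0],tool(0))
c=camera("wrist"); cv2.imwrite("pics/w15.png",c["img"][:,:,::-1])
E
```

```text
{'time': np.float64(12.45), 'q': array([ 3.4125e+01,  1.7293e+01,  2.3148e+01,  9.5810e+01, -7.3000e-02,
        2.8580e+00]), 'ee_pos': array([0.528, 0.357, 0.221]), 'tcp_rot': array([-1.79929e+02,  5.00000e-02, -1.48734e+02]), 'wrist_force': array([ 1.045, -0.392,  1.513]), 'torque': array([-0.158, -0.138, -0.048]), 'opening': np.float64(0.0)}
shift [-0.181  0.245 -0.27 ] turn [ 0.006  0.013 -0.016] |turn|deg 0.1292930392871699 t 12.45
shift [-0.334  0.498 -0.418] turn [ 0.006  0.013 -0.016] |turn|deg 0.1292930392871699 t 12.45
shift [-0.479  0.738 -0.588] turn [ 0.006  0.013 -0.016] |turn|deg 0.1292930392871699 t 12.45
shift [-0.616  0.963 -0.779] turn [ 0.006  0.013 -0.016] |turn|deg 0.1292930392871699 t 12.45
shift [-0.742  1.171 -0.989] turn [ 0.006  0.013 -0.016] |turn|deg 0.1292930392871699 t 12.45
shift [-0.856  1.36  -1.216] turn [ 0.006  0.013 -0.016] |turn|deg 0.1292930392871699 t 12.45
shift [-0.957  1.528 -1.457] turn [ 0.006  0.013 -0.016] |turn|deg 0.1292930392871699 t 12.45
shift [-1.045  1.673 -1.712] turn [ 0.006  0.013 -0.016] |turn|deg 0.1292930392871699 t 12.45
```

View pics/w15.png

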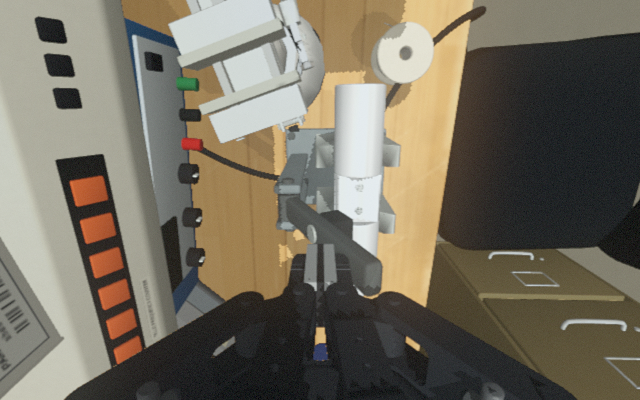

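apply_moves(targets=[-0.18,0.25,-0.27,0,0,0,0,-0.33,0.5,-0.42,0,0,0,0,-0.48,0.74,-0.59,0,0,0,0,-0.62,0.96,-0.78,0,0,0,0,-0.74,1.17,-0.99,0,0,0,0])

```text
time: 13.0
ee_pos: [0.5058, 0.3919, 0.1899]
tcp_rot: [-179.9, -0.0, -148.8]
wrist_force: [1.9, -1.8, -0.2]
opening: -0.0
```

```bash
python3 - <<'E'
from strap import *
st()
for th in(.5,.4,.3,.2,.1,0): d,_=delta(W(p,[tp(th)])[0],tool(0))
c=camera("wrist"); cv2.imwrite("pics/w16.png",c["img"][:,:,::-1])
E
```

```text
{'time': np.float64(13.0), 'q': array([ 3.7803e+01,  1.7071e+01,  1.9450e+01,  9.2423e+01, -7.4000e-02,
        6.5580e+00]), 'ee_pos': array([0.506, 0.392, 0.19 ]), 'tcp_rot': array([-1.79922e+02, -3.50000e-02, -1.48755e+02]), 'wrist_force': array([ 1.858, -1.845, -0.153]), 'torque': array([-0.219, -0.11 ,  0.024]), 'opening': np.float64(-0.0)}
shift [-0.114  0.21  -0.191] turn [ 0.014  0.002 -0.013] |turn|deg 0.11430408403208205 t 13.0
shift [-0.215  0.378 -0.432] turn [ 0.014  0.002 -0.013] |turn|deg 0.11430408403208205 t 13.0
shift [-0.303  0.523 -0.686] turn [ 0.014  0.002 -0.013] |turn|deg 0.11430408403208205 t 13.0
shift [-0.376  0.644 -0.95 ] turn [ 0.014  0.002 -0.013] |turn|deg 0.11430408403208205 t 13.0
shift [-0.434  0.74  -1.221] turn [ 0.014  0.002 -0.013] |turn|deg 0.11430408403208205 t 13.0
shift [-0.475  0.809 -1.497] turn [ 0.014  0.002 -0.013] |turn|deg 0.11430408403208205 t 13.0
```

View pics/w16.png

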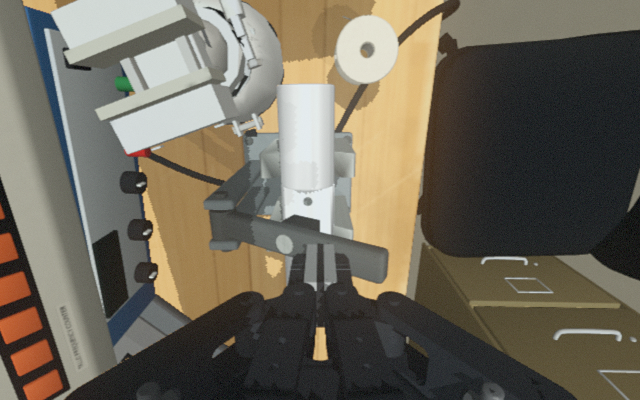

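apply_moves(targets=[-0.11,0.21,-0.19,0,0,0,0,-0.21,0.38,-0.43,0,0,0,0,-0.3,0.52,-0.68,0,0,0,0,-0.38,0.64,-0.95,0,0,0,0,-0.38,0.64,-0.95,0,0,0,0])

```text
time: 13.55
ee_pos: [0.494, 0.4108, 0.1603]
tcp_rot: [-179.9, -0.1, -148.7]
wrist_force: [0.4, 0.2, -0.0]
opening: 0.0001
```

```bash
python3 - <<'E'
from strap import *
st()
for th in(.1,.05,0): d,_=delta(W(p,[tp(th)])[0],tool(0))
c=camera("wrist"); cv2.imwrite("pics/w17.png",c["img"][:,:,::-1])
c=camera("side"); cv2.imwrite("pics/s17.png",cv2.resize(c["img"][130:290,200:400,::-1],None,fx=4,fy=3.75,interpolation=cv2.INTER_CUBIC))
E
```

```text
{'time': np.float64(13.55), 'q': array([ 3.9771e+01,  1.7216e+01,  1.6360e+01,  8.9288e+01, -5.2000e-02,
        8.4930e+00]), 'ee_pos': array([0.494, 0.411, 0.16 ]), 'tcp_rot': array([-1.79927e+02, -1.35000e-01, -1.48722e+02]), 'wrist_force': array([ 0.416,  0.152, -0.038]), 'torque': array([-0.027,  0.004, -0.002]), 'opening': np.float64(0.0)}
shift [-0.042  0.108 -0.235] turn [ 0.022 -0.013 -0.018] |turn|deg 0.18731720362082774 t 13.55
shift [-0.065  0.146 -0.373] turn [ 0.022 -0.013 -0.018] |turn|deg 0.18731720362082774 t 13.55
shift [-0.084  0.177 -0.511] turn [ 0.022 -0.013 -0.018] |turn|deg 0.18731720362082774 t 13.55
```

View pics/w17.png

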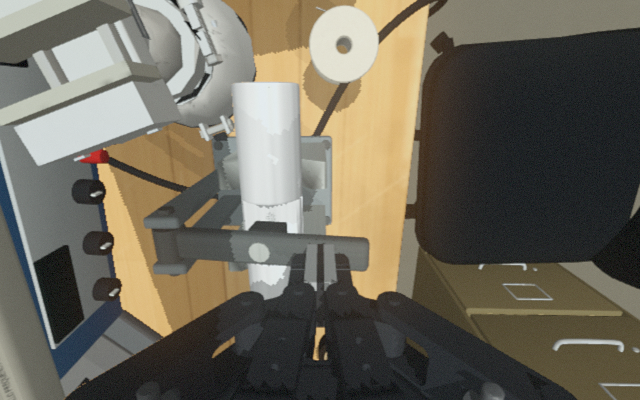

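View pics/s17.png

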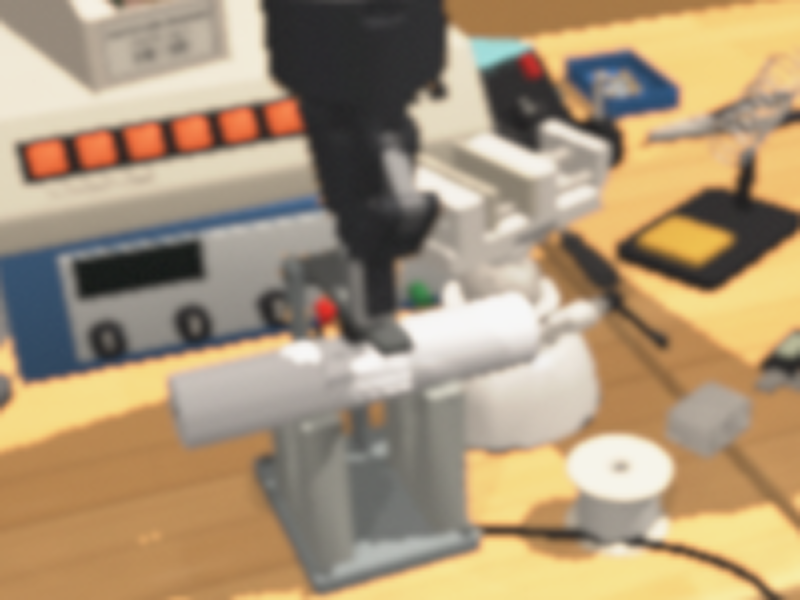

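apply_moves(targets=[-0.04,0.1,-0.2,0,0,0,0,-0.06,0.14,-0.35,0,0,0,0,-0.08,0.17,-0.5,0,0,0,0,-0.08,0.17,-0.55,0,0,0,0])

```text
time: 14.05
ee_pos: [0.4923, 0.4159, 0.1451]
tcp_rot: [-179.9, -0.0, -148.8]
wrist_force: [-1.1, -0.1, 6.8]
opening: -0.0004
```

```bash
python3 - <<'E'
from strap import *
st(); delta(W(p,[tp(0)])[0],tool(0))
E
```

```text
{'time': np.float64(14.05), 'q': array([ 4.0214e+01,  1.7286e+01,  1.4764e+01,  8.7513e+01, -5.5000e-02,
        8.9670e+00]), 'ee_pos': array([0.492, 0.416, 0.145]), 'tcp_rot': array([-1.79940e+02, -2.60000e-02, -1.48753e+02]), 'wrist_force': array([-1.115, -0.053,  6.792]), 'torque': array([-0.068,  0.322,  0.019]), 'opening': np.float64(-0.0)}
shift [-0.027  0.01  -0.002] turn [ 0.011  0.002 -0.013] |turn|deg 0.1009642929714461 t 14.05
```

apply_moves(targets=[0,0,-0.06,0,0,0,0,0,0,-0.06,0,0,0,0,0,0,-0.06,0,0,0,0])

```text
time: 14.35
ee_pos: [0.4923, 0.4159, 0.1449]
tcp_rot: [-180.0, 0.0, -148.8]
wrist_force: [-2.0, -1.3, 8.7]
opening: -0.0001
```

apply_moves(targets=[0,0,-0.06,0,0,0,0,0,0,-0.06,0,0,0,0,0,0,-0.06,0,0,0,0])

```text
time: 14.65
ee_pos: [0.4923, 0.4159, 0.1447]
tcp_rot: [-180.0, 0.1, -148.7]
wrist_force: [-4.9, -1.7, 15.4]
opening: -0.0002
```

apply_moves(targets=[0,0,0.3,0,0,0,0,0,0,1.2,0,0,0,0,0,0,2.5,0,0,0,0,0.5,0.6,3.8,0,0,0,0,1.2,1.2,4.8,0,0,0,0])

```text
time: 15.15
ee_pos: [0.5235, 0.4477, 0.2823]
tcp_rot: [-180.0, 0.2, -148.8]
wrist_force: [1.8, 0.6, 0.6]
opening: 0.0004
```

```bash
python3 - <<'E'
from strap import *
st()
c=camera("wrist"); cv2.imwrite("pics/w18.png",c["img"][:,:,::-1])
c=camera("side"); cv2.imwrite("pics/s18.png",cv2.resize(c["img"][190:265,230:350,::-1],None,fx=6,fy=6,interpolation=cv2.INTER_CUBIC))
c=camera("top"); cv2.imwrite("pics/t18.png",c["img"][:,:,::-1])
E
```

```text
{'time': np.float64(15.15), 'q': array([ 4.05670e+01,  2.84970e+01,  4.50490e+01,  1.06371e+02,
       -6.30000e-02,  9.31800e+00]), 'ee_pos': array([0.523, 0.448, 0.282]), 'tcp_rot': array([-179.967,    0.188, -148.752]), 'wrist_force': array([1.8  , 0.582, 0.557]), 'torque': array([ 0.057, -0.036,  0.022]), 'opening': np.float64(0.0)}
```

View pics/w18.png

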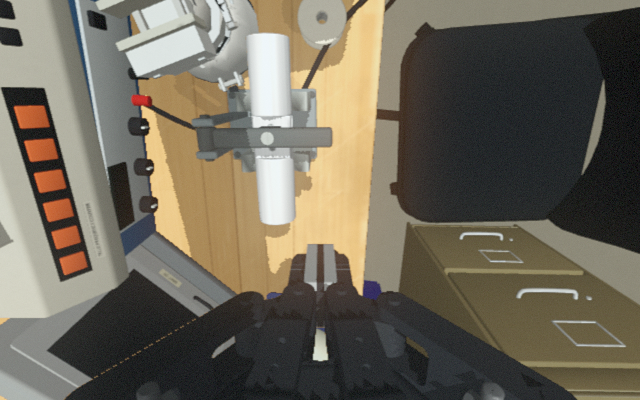

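View pics/s18.png

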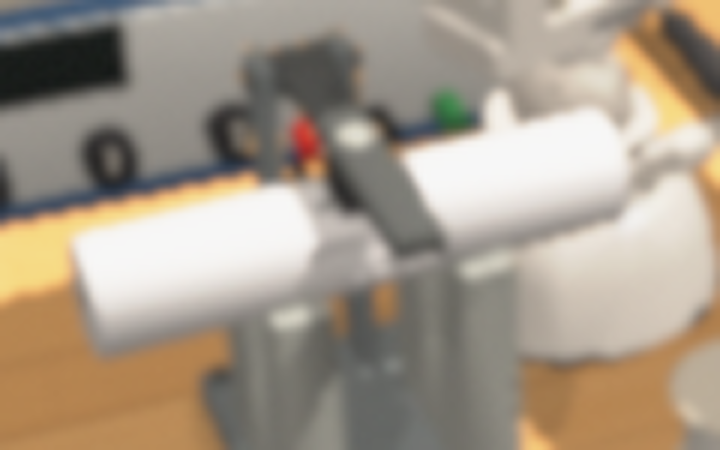

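View pics/t18.png

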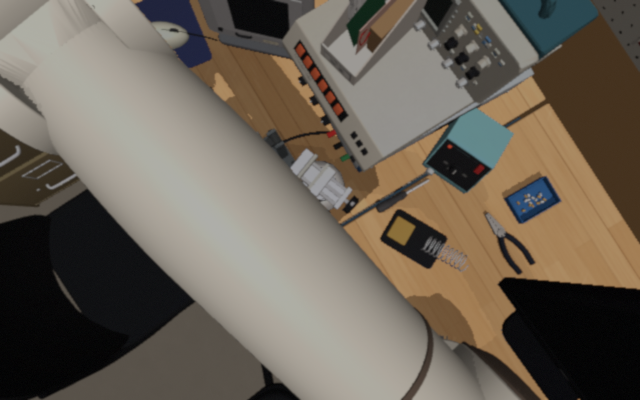

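```bash
python3 - <<'E'
from ov import *
from workcell import camera
c=camera("wrist"); img=c["img"][:,:,::-1].copy()
a=draw(img,c,180,60,170,120,None,0.0,4); b=cv2.resize(img[60:180,180:350],None,fx=4,fy=4,interpolation=cv2.INTER_CUBIC)
cv2.imwrite("pics/w19.png",a)
s=camera("side"); cv2.imwrite("pics/s19.png",draw(s["img"][:,:,::-1].copy(),"side",230,180,130,90,0,0.0,6,d=(-.4,-.8)))
for q in["spool","heat_sink","driver"]:
    for k in("side",): r=recognise(q,k) if 0 else __import__("workcell").recognise(q,k); print(q,[(x["box"],round(x["conf"],2)) for x in r[:1]])
E
```

```text
spool [([341.7, 245.4, 368.5, 275.7], 0.88)]
heat_sink [([367.8, 232.5, 387.9, 249.2], 0.86)]
driver [([339.2, 189.3, 350.5, 207.6], 0.55)]
```

View pics/w19.png

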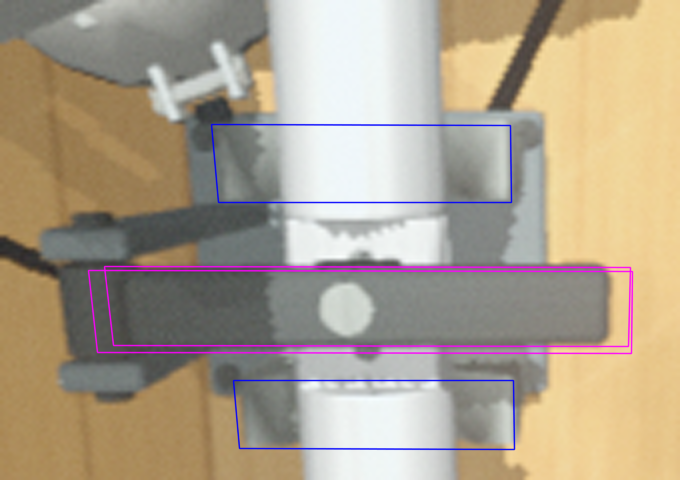

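View pics/s19.png

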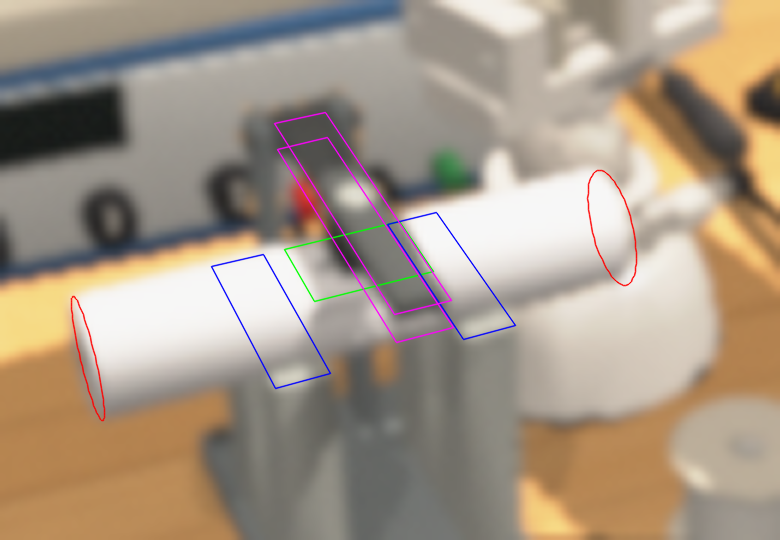

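```bash
python3 - <<'E'
from workcell import bot
o=bot.get_obs(); print(o["time"],o["wrist_force"]); print(bot.job_done())
E
```

```text
15.55 [-0.28212353 -0.06563005  0.21298988]
the job is handed in; nothing more can be done
None
```

I turned the bar in the V-blocks until one flat faced up, folded the strap over onto that flat, and let go of everything. I handed the job in at 15.6 s with the gripper clear and the wrist force near zero.

- **Bar:** I gripped the far end, turned it about 58°, re-gripped and turned it 4° more. The flat measures about 1–2° off straight up, good to roughly 1–2°. The measurements did not fully agree:
  - The last image check gave 1.3° and 2.6° at the two holes.
  - It showed only about 2° of the 4° correction.
  - Counting from my first angle estimate would put the flat a few degrees past upright the other way.
- **Strap:** I pushed it down to a firm stop and pressed with about 15 N. The fingertip stopped at 144.7 mm, against 145 mm expected for a level strap. The wrist image shows the foot between the two holes, and the strap roughly matches the closed position. I could not see under the foot, so "square on the flat" rests on that stop height and the bar angle.
- **Side-camera check:** In the side image the strap overlay was off by a few pixels. I put that down to calibration and a strap slightly shorter than I drew it.
- **Bystanders:** The spool, heat sink and screwdriver show in the same places in the side camera to within a few pixels.

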